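# Load cartridge rods into the conditioning block and set its cover to vent

### The arm

A 6-joint arm with a two-finger parallel gripper is mounted at the origin on the work surface. World frame = base frame: x ahead of the robot, y to its left, z up, the work surface at z = 0. Lengths are in m, angles in rad, forces in N, time in s.
With the tool pointing down it reaches from about 0.3 to 0.875 m from the base axis. Payload 6.4 kg.
Tool frame: the origin (TCP) lies between the finger pads; the fingertips stand 8 mm ahead of it and the grasp point (between the pads) lies 11 mm behind it; z points along the fingers, x is the direction in which the jaws open and shut, and the axes are right-handed (so a half turn about z gives the same grasp; the last joint's range is limited). The gripper opens to 85 mm and grips with 20 to 120 N. Pads are 22 mm wide; open, the fingers measure 114 mm over their backs; the gripper's body (76 mm by 85 mm) begins 54 mm behind the grasp point. The pads swing forward as they close: fully open they stand 13 mm farther back than shut.
Start: joints at [0.903, 0.181, 1.607, -0, 1.354, -0.206], TCP at [0.256, 0.515, 0.239] pointing down, gripper open.
Joint ranges: [-2.99, 2.99], [-0.89, 2.07], [0.3, 2.58], [-1.14, 4.28], [0, 2.63], [-3.12, 3.12]. Speed limits (rad/s): [2.57, 2.57, 3.01, 3.14, 3.14, 3.14].

### API

Orientations are given as a unit quaternion [w, x, y, z].
In Python, from bench import ctrl gives the robot as it stands.
- The arm moves only by the tool drive_tool, never from a script. Its argument "commands" is a list of rows, each an object of numbers: "gripper": the closure, from 0 (fully open) to 1 (shut); "dx", "dy", "dz": the shift along the tool's x, y, z in cm; "turn": the turn about the tool's z in degrees. A call has 1 to 20 rows; each row is the pose to reach, as a shift and turn from the pose commanded when the call began, along the tool's axes at that moment; what a row does not reach only later rows make up. A row lasts 1/8 s, in which the tool goes at most 62.5 mm and 10.7 degrees, less where a joint would pass 70% of its speed; a pose out of reach is approached as far as the arm can. A call with a gripper value outside its range is refused whole. The fingers move at their own pace and stop on an object; the grip force is fixed at half the most. Time passes only in rows, so rows that repeat a pose let the fingers close. It gives the time, the measured TCP pose, the force and the opening at its end, in the units of the state.
- ctrl.get_obs(): the state, without advancing time (a new reading comes with each control period).
- ctrl.camera(name): name is "scene" or "top" or "wrist"; returns a dict with "image" (400x640x3 uint8, red, green, blue), "mtx" (3x3 intrinsics, pixels), "R" (3x3) and "t" (3): a world point X has camera coordinates R X + t. Camera axes: x right, y down, z forward; pixel columns grow to the right and rows downward; lengths in m; the calibration is good to about 2 mm. The wrist camera is an equidistant fisheye: a pixel r from the principal point sees the ray r / f radians off the axis. A picture is of the moment at which its call begins. There is no depth.
- ctrl.hand_in(): hands the job in, once; it reports no verdict.
The state is a dict: "time_s": time; "q": joint angles; "dq": joint speeds; "joint_efforts": joint torques, N m; "eef_pos": TCP position; "eef_rot": TCP orientation; "wrist_force": force on the tool from outside, world axes, zero at the start; "torque": the same for the moment, N m; "opening": opening from 0.0 (shut) to 1.0 (fully open).
Only numpy, scipy, OpenCV 4.12 (cv2) and the standard library are available. Lean on these libraries where they do the work, as an engineer would, in place of code of your own. Each camera call takes 0.05 s, during which the arm holds its last target.

### The job

Fold the conditioning block's cover up until it stands about upright, then push every cartridge rod lying in the rack nose first into a bore of its own, fully home so that the cap's shoulder meets the block's face (in the rack only the shaft can be gripped, so each rod needs a second grip further back to go all the way). When all are home, fold the cover back down halfway, to about 45 degrees, and leave it there to vent, without disturbing the glassware and boxes around.

Things in the scene. Friction and masses are not known exactly. Their poses are not given: they have to be found in the camera images.
- cover (a joint): angle of the block's hinged white cover, rad: 0 = lying level and closed over the bores, grows as it folds up and back, 1.57 = upright, stop at 1.9. Its hinge is stiff (0.5 N m) and the cover stays at whatever angle it is left
- cover_hinge (a point): middle of the cover's hinge line, on the rear top edge of the block, 92 mm above the table; its x axis points along the bores inwards (the way rods are pushed), y along the hinge line, z up. The cover is a panel 185 long, 222 wide and 6 mm thick that reaches from the hinge over the block and 50 mm out beyond its front face
- cover_tab (a point): grip centre of the black tab in the middle of the cover's free edge: 209 mm from the hinge line and 4 mm above the hinge plane when closed. The tab is 22 mm wide (along the hinge line), 10 mm thick, in the plane of the cover, and stands 39 mm out from the cover's edge (this point is 24 mm from the edge)
- block: the fixed aluminium conditioning block, 135 mm deep along its bores (its own x), 222 mm wide (y), 85 mm high, with a thin back plate and a white control box 30 mm wide on its -y side; origin at the centre of its underside, x axis pointing inwards along the bores; front face at x = -67.5 mm
- rack: fixed rack, origin under its middle, x axis along the lying rods from tail to nose. Rod axes lie 50 mm above the table in four slots at y = -84, -28, 28, 84 mm. Each cap sits in a slot 26 mm wide between walls 66 mm high at x = -84 to -30 mm and cannot be gripped there; the shaft is free from x = -30 to 30 mm over a floor 12 mm high; a ridge 43 mm high at x = 30 to 45 mm carries its front
- bore0 (a point): centre of the mouth of one of the four bores in the block's front face, 58 mm above the table, bores 56 mm apart; its x axis points straight into the bore (level). Bore 16.5 mm in diameter with a 2 mm chamfer, over 118 mm deep; inside, 15 to 60 mm from the mouth, sits a rubber follower plug which the rod must push ahead of it against about 4 N of drag
- bore1 (a point): centre of the mouth of one of the four bores in the block's front face, 58 mm above the table, bores 56 mm apart; its x axis points straight into the bore (level). Bore 16.5 mm in diameter with a 2 mm chamfer, over 118 mm deep; inside, 15 to 60 mm from the mouth, sits a rubber follower plug which the rod must push ahead of it against about 4 N of drag
- bore2 (a point): centre of the mouth of one of the four bores in the block's front face, 58 mm above the table, bores 56 mm apart; its x axis points straight into the bore (level). Bore 16.5 mm in diameter with a 2 mm chamfer, over 118 mm deep; inside, 15 to 60 mm from the mouth, sits a rubber follower plug which the rod must push ahead of it against about 4 N of drag
- bore3 (a point): centre of the mouth of one of the four bores in the block's front face, 58 mm above the table, bores 56 mm apart; its x axis points straight into the bore (level). Bore 16.5 mm in diameter with a 2 mm chamfer, over 118 mm deep; inside, 15 to 60 mm from the mouth, sits a rubber follower plug which the rod must push ahead of it against about 4 N of drag
- rod0_mid (a point): middle of the length, on the axis, of a cartridge rod: 145 mm long overall, 120 g (varies); x axis from tail to nose. A round steel shaft 14 mm in diameter with a rounded nose, 115 mm long (x = -42.5 to 72.5 mm), and at the tail a square grey plastic cap 22 x 22 mm, 30 mm long (x = -72.5 to -42.5 mm). May be absent (None from the start)
- rod0_shoulder (a point): point on the same rod's axis where the cap's front shoulder meets the shaft, 42.5 mm behind the middle; it meets the bore mouth when the rod is home
- rod1_mid (a point): middle of the length, on the axis, of a cartridge rod: 145 mm long overall, 120 g (varies); x axis from tail to nose. A round steel shaft 14 mm in diameter with a rounded nose, 115 mm long (x = -42.5 to 72.5 mm), and at the tail a square grey plastic cap 22 x 22 mm, 30 mm long (x = -72.5 to -42.5 mm). May be absent (None from the start)
- rod1_shoulder (a point): point on the same rod's axis where the cap's front shoulder meets the shaft, 42.5 mm behind the middle; it meets the bore mouth when the rod is home
- rod2_mid (a point): middle of the length, on the axis, of a cartridge rod: 145 mm long overall, 120 g (varies); x axis from tail to nose. A round steel shaft 14 mm in diameter with a rounded nose, 115 mm long (x = -42.5 to 72.5 mm), and at the tail a square grey plastic cap 22 x 22 mm, 30 mm long (x = -72.5 to -42.5 mm). May be absent (None from the start)
- rod2_shoulder (a point): point on the same rod's axis where the cap's front shoulder meets the shaft, 42.5 mm behind the middle; it meets the bore mouth when the rod is home
- rod3_mid (a point): middle of the length, on the axis, of a cartridge rod: 145 mm long overall, 120 g (varies); x axis from tail to nose. A round steel shaft 14 mm in diameter with a rounded nose, 115 mm long (x = -42.5 to 72.5 mm), and at the tail a square grey plastic cap 22 x 22 mm, 30 mm long (x = -72.5 to -42.5 mm). May be absent (None from the start)
- rod3_shoulder (a point): point on the same rod's axis where the cap's front shoulder meets the shaft, 42.5 mm behind the middle; it meets the bore mouth when the rod is home
- beaker: bystander: glass beaker, 70 mm across, 90 mm high; origin at the centre of its underside; leave it where it is
- reagent: bystander: amber bottle, 56 mm across, 120 mm high; origin at the centre of its underside; leave it where it is
- dish: bystander: clear round dish, 90 mm across, 15 mm high; origin at the centre of its underside; leave it where it is
- flask: bystander: green glass cup, 60 mm across, 70 mm high; origin at the centre of its underside; leave it where it is
- tipbox: bystander: blue box, 80 x 115 x 50 mm high; origin at the centre of its underside; leave it where it is
Things that resemble listed ones, but are neither listed nor needed, are in the scene too. Leave any pink look-alike of the part that bears rod3_mid alone. What is shaped like the part that bears rod0_mid but red is not meant.

How it is judged:
On the way, in this order (a step that is already met when the one before it is completed fails the run):
1. the cover is folded up to about upright (at least 70 degrees) (value of joint cover above 1.22 rad), for 0.2 s.
2. every rod is fully home in a bore, the cover still up (((distance between rod0_shoulder and bore0 below 0.006 m and angle between the x axis of rod0_mid and the x axis of bore0, either way round below 0.12 rad) or (distance between rod0_shoulder and bore1 below 0.006 m and angle between the x axis of rod0_mid and the x axis of bore1, either way round below 0.12 rad) or (distance between rod0_shoulder and bore2 below 0.006 m and angle between the x axis of rod0_mid and the x axis of bore2, either way round below 0.12 rad) or (distance between rod0_shoulder and bore3 below 0.006 m and angle between the x axis of rod0_mid and the x axis of bore3, either way round below 0.12 rad)) and ((distance between rod1_shoulder and bore0 below 0.006 m and angle between the x axis of rod1_mid and the x axis of bore0, either way round below 0.12 rad) or (distance between rod1_shoulder and bore1 below 0.006 m and angle between the x axis of rod1_mid and the x axis of bore1, either way round below 0.12 rad) or (distance between rod1_shoulder and bore2 below 0.006 m and angle between the x axis of rod1_mid and the x axis of bore2, either way round below 0.12 rad) or (distance between rod1_shoulder and bore3 below 0.006 m and angle between the x axis of rod1_mid and the x axis of bore3, either way round below 0.12 rad)) and ((distance between rod2_shoulder and bore0 below 0.006 m and angle between the x axis of rod2_mid and the x axis of bore0, either way round below 0.12 rad) or (distance between rod2_shoulder and bore1 below 0.006 m and angle between the x axis of rod2_mid and the x axis of bore1, either way round below 0.12 rad) or (distance between rod2_shoulder and bore2 below 0.006 m and angle between the x axis of rod2_mid and the x axis of bore2, either way round below 0.12 rad) or (distance between rod2_shoulder and bore3 below 0.006 m and angle between the x axis of rod2_mid and the x axis of bore3, either way round below 0.12 rad)) and ((distance between rod3_shoulder and bore0 below 0.006 m and angle between the x axis of rod3_mid and the x axis of bore0, either way round below 0.12 rad) or (distance between rod3_shoulder and bore1 below 0.006 m and angle between the x axis of rod3_mid and the x axis of bore1, either way round below 0.12 rad) or (distance between rod3_shoulder and bore2 below 0.006 m and angle between the x axis of rod3_mid and the x axis of bore2, either way round below 0.12 rad) or (distance between rod3_shoulder and bore3 below 0.006 m and angle between the x axis of rod3_mid and the x axis of bore3, either way round below 0.12 rad)) and value of joint cover above 1.1 rad), for 0.3 s.
3. the cover is folded down to 45 degrees, give or take 12 (value of joint cover between 0.576 and 0.995 rad), for 0.2 s.
At the end, for the whole second after the job is handed in: every rod present lies in a bore with its shoulder within 6 mm of the bore's mouth and its axis within 0.12 rad of the bore's; the cover stands still at 45 degrees, give or take 12 (all of step 3 and ((distance between rod0_shoulder and bore0 below 0.006 m and angle between the x axis of rod0_mid and the x axis of bore0, either way round below 0.12 rad) or (distance between rod0_shoulder and bore1 below 0.006 m and angle between the x axis of rod0_mid and the x axis of bore1, either way round below 0.12 rad) or (distance between rod0_shoulder and bore2 below 0.006 m and angle between the x axis of rod0_mid and the x axis of bore2, either way round below 0.12 rad) or (distance between rod0_shoulder and bore3 below 0.006 m and angle between the x axis of rod0_mid and the x axis of bore3, either way round below 0.12 rad)) and ((distance between rod1_shoulder and bore0 below 0.006 m and angle between the x axis of rod1_mid and the x axis of bore0, either way round below 0.12 rad) or (distance between rod1_shoulder and bore1 below 0.006 m and angle between the x axis of rod1_mid and the x axis of bore1, either way round below 0.12 rad) or (distance between rod1_shoulder and bore2 below 0.006 m and angle between the x axis of rod1_mid and the x axis of bore2, either way round below 0.12 rad) or (distance between rod1_shoulder and bore3 below 0.006 m and angle between the x axis of rod1_mid and the x axis of bore3, either way round below 0.12 rad)) and ((distance between rod2_shoulder and bore0 below 0.006 m and angle between the x axis of rod2_mid and the x axis of bore0, either way round below 0.12 rad) or (distance between rod2_shoulder and bore1 below 0.006 m and angle between the x axis of rod2_mid and the x axis of bore1, either way round below 0.12 rad) or (distance between rod2_shoulder and bore2 below 0.006 m and angle between the x axis of rod2_mid and the x axis of bore2, either way round below 0.12 rad) or (distance between rod2_shoulder and bore3 below 0.006 m and angle between the x axis of rod2_mid and the x axis of bore3, either way round below 0.12 rad)) and ((distance between rod3_shoulder and bore0 below 0.006 m and angle between the x axis of rod3_mid and the x axis of bore0, either way round below 0.12 rad) or (distance between rod3_shoulder and bore1 below 0.006 m and angle between the x axis of rod3_mid and the x axis of bore1, either way round below 0.12 rad) or (distance between rod3_shoulder and bore2 below 0.006 m and angle between the x axis of rod3_mid and the x axis of bore2, either way round below 0.12 rad) or (distance between rod3_shoulder and bore3 below 0.006 m and angle between the x axis of rod3_mid and the x axis of bore3, either way round below 0.12 rad)) and velocity of joint cover between -0.05 and 0.05 rad/s); the robot touches nothing.
It fails at once if a bystander (beaker, bottle, dish, flask, box) is shifted by more than 40 mm (distance of any of beaker, reagent, dish, flask, tipbox from where it was at the start of the episode above 0.04 m).
Of rod0, rod1, rod2, rod3 only 3 to 4 are there at a start; the rules pass over those that are not, and their reading is None.
At some moment in a run one of rod0, rod1, rod2, rod3 may be knocked a few centimetres aside while the robot is not near it.
Once in a run the grip may slacken for a moment while it holds something.
It also fails if it takes over 210 s, if anything falls off the work surface, if the arm or the gripper's body presses on something with over 40 N, if the wrist force passes 120 N, or if a joint passes its speed limit or range.

## Working session

There is one attempt and no reset: what is moved stays moved. The work goes in short steps, Python scripts to look and compute and a tool call to move; the robot and the scene stay as the last step left them, time stands still between calls to the robot, and variables do not carry over. Pictures are saved under pics/ and viewed, and the job is handed in when it is done.

Besides the shell and the picture viewer there is one more tool, called after ">>>" as name(argument=value, ...), one argument or row to a line, values as JSON. drive_tool: Moves the arm, as the interface text tells. Its arguments: {"type":"object","properties":{"commands":{"type":"array","items":{"type":"object","properties":{"gripper":{"type":"number"},"dx":{"type":"number"},"dy":{"type":"number"},"dz":{"type":"number"},"turn":{"type":"number"}}}}},"required":["commands"]}

```bash
ls; mkdir -p pics; python3 - <<'E'
from bench import ctrl
import cv2
o=ctrl.get_obs();print({k:o[k] for k in('time_s','eef_pos','eef_rot','opening','wrist_force')})
for n in('scene','top','wrist'):
    c=ctrl.camera(n);cv2.imwrite(f'pics/{n}0.png',c['image'][:,:,::-1]);print(n,c['mtx'],c['R'],c['t'])
E
```

```text
pics
{'time_s': 0.0, 'eef_pos': array([0.2558395 , 0.51434427, 0.23838214]), 'eef_rot': array([ 2.99482474e-04,  8.50152451e-01,  5.26535882e-01, -8.27340652e-04]), 'opening': 1.0006493548383388, 'wrist_force': array([ 0.42276527,  0.32445261, -0.06124663])}
scene [[436.28780848   0.         317.67302659]
 [  0.         436.28780848 202.88361675]
 [  0.           0.           1.        ]] [[ 0.59638201  0.80259977 -0.01273248]
 [ 0.44057313 -0.3405504  -0.83061468]
 [-0.6709872   0.48975406 -0.55670202]] [-0.26454431 -0.20006174  1.66164228]
top [[469.81351873   0.         316.16954207]
 [  0.         469.81351873 203.71201421]
 [  0.           0.           1.        ]] [[ 0.01958503 -0.99965171  0.01768871]
 [-0.99198799 -0.02163728 -0.1244655 ]
 [ 0.12480489 -0.01510932 -0.99206625]] [-0.10363441  0.56354188  1.2144769 ]
wrist [[309.70691629   0.         320.92092343]
 [  0.         309.70691629 194.36074845]
 [  0.           0.           1.        ]] [[ 0.44546573  0.89529582 -0.00238273]
 [ 0.85244127 -0.42332634  0.30682029]
 [ 0.27368626 -0.13870906 -0.95176448]] [-0.57442413 -0.03920722  0.38122103]
```

View pics/scene0.png

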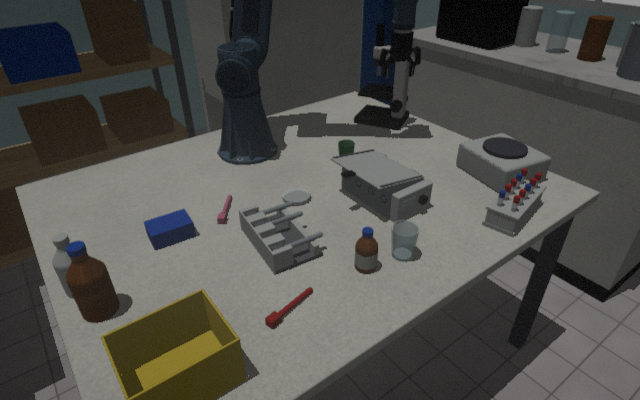

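View pics/top0.png

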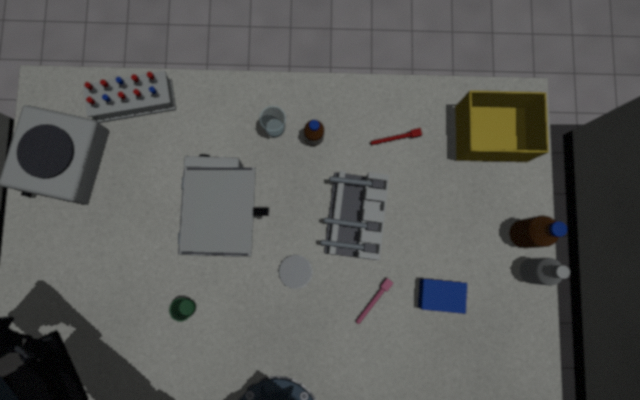

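View pics/wrist0.png

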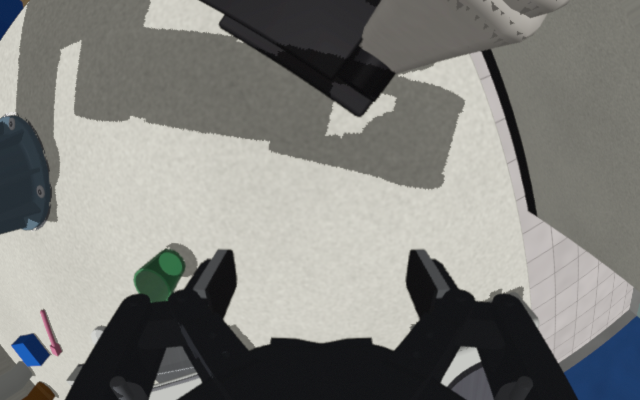

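```bash
cat > h.py <<'E'
from bench import ctrl
import numpy as np, cv2
from scipy.spatial.transform import Rotation as Ro
def obs():
    o=ctrl.get_obs(); return o
def cam(n,save=None):
    c=ctrl.camera(n)
    if save: cv2.imwrite(f'pics/{save}.png',c['image'][:,:,::-1])
    return c
def ray(c,uv,fish=False):
    uv=np.atleast_2d(np.array(uv,float)); K=c['mtx']
    x=(uv[:,0]-K[0,2])/K[0,0]; y=(uv[:,1]-K[1,2])/K[1,1]
    if fish:
        r=np.hypot(x,y); s=np.where(r>1e-9,np.sin(r)/np.maximum(r,1e-9),1)
        d=np.stack([x*s,y*s,np.cos(r)],1)
    else: d=np.stack([x,y,np.ones_like(x)],1)
    d=d@c['R']; C=-c['R'].T@c['t']
    return C,d
def onz(c,uv,z,fish=False):
    C,d=ray(c,uv,fish); return C+d*((z-C[2])/d[:,2])[:,None]
def proj(c,X,fish=False):
    P=np.atleast_2d(X)@c['R'].T+c['t']; K=c['mtx']
    if fish:
        rr=np.hypot(P[:,0],P[:,1]); th=np.arctan2(rr,P[:,2]); s=th/np.maximum(rr,1e-9)
        return np.stack([P[:,0]*s*K[0,0]+K[0,2],P[:,1]*s*K[1,1]+K[1,2]],1)
    return np.stack([P[:,0]/P[:,2]*K[0,0]+K[0,2],P[:,1]/P[:,2]*K[1,1]+K[1,2]],1)
def tri(c1,u1,c2,u2):
    A=[];b=[]
    for c,u in((c1,u1),(c2,u2)):
        C,d=ray(c,u,c.get('fish',False)); d=d[0]/np.linalg.norm(d[0]); M=np.eye(3)-np.outer(d,d);A.append(M);b.append(M@C)
    return np.linalg.lstsq(np.vstack(A),np.hstack(b),rcond=None)[0]
def Rt():
    q=obs()['eef_rot']; return Ro.from_quat([q[1],q[2],q[3],q[0]]).as_matrix()
def go(target):  # shift in tool cm
    o=obs(); return Rt().T@(np.array(target)-o['eef_pos'])*100
def crop(im,x0,y0,x1,y1,s,name):
    cv2.imwrite(f'pics/{name}.png',cv2.resize(im[y0:y1,x0:x1,::-1],None,fx=s,fy=s,interpolation=cv2.INTER_CUBIC))
E
python3 - <<'E'
from h import *
c=cam('top');crop(c['image'],160,140,420,330,3,'topc0')
c=cam('scene');crop(c['image'],200,120,450,280,3,'scenec0')
E
```

```text
(no output)
```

View pics/topc0.png

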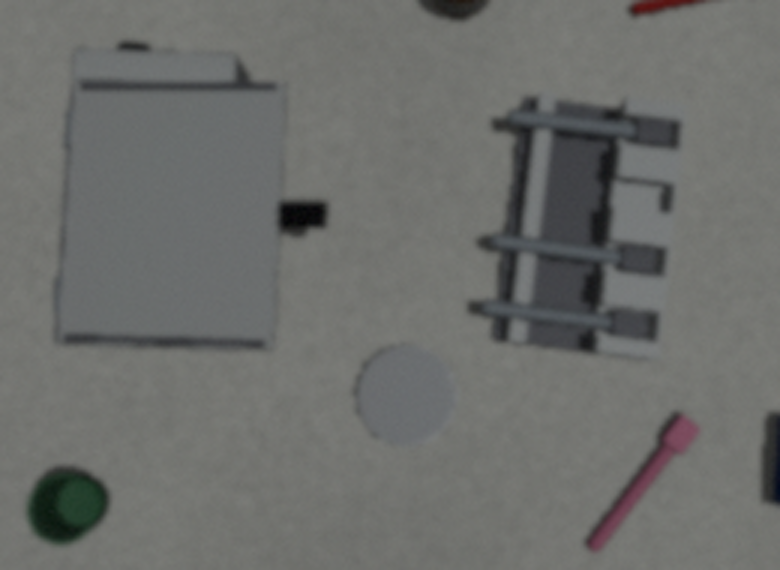

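View pics/scenec0.png

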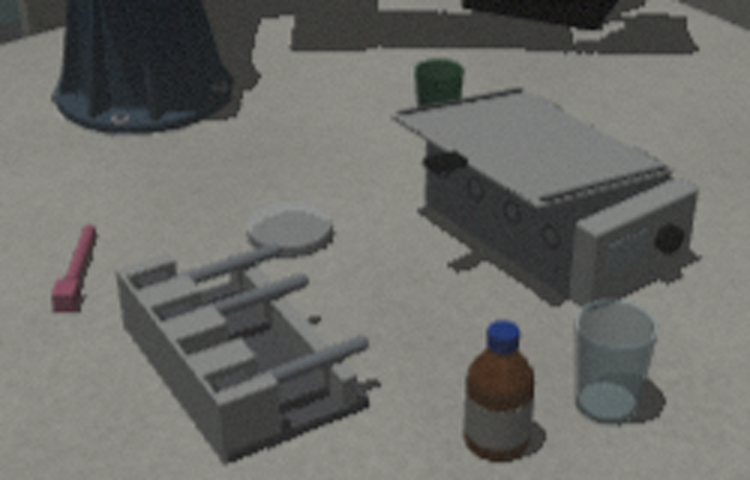

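```bash
python3 - <<'E'
from h import *
c=cam('top');
hsv=cv2.cvtColor(c['image'],cv2.COLOR_RGB2HSV)
g=cv2.cvtColor(c['image'],cv2.COLOR_RGB2GRAY)
# hand-picked cover corners from enlarged crop (crop/3+offset)
def px(p): return [(p[0]+.5)/3-.5+160,(p[1]+.5)/3-.5+140]
P=[px(p) for p in [(75,84),(287,84),(272,350),(57,343)]]
W=onz(c,P,0.099);print(W.round(4))
for i in range(4): print(np.linalg.norm(W[i]-W[(i+1)%4]))
m=((g<25)).astype(np.uint8); m[:, :250]=0;m[:,275:]=0;m[:200]=0;m[225:]=0
n,l,s,ce=cv2.connectedComponentsWithStats(m);print(s,ce)
print(onz(c,[[262,212]],0.1))
for nm,pts in {'rods':[((495,124),(636,131)),((480,242),(620,256)),((470,307),(610,322))]}.items():
    for a,b in pts:
        A=onz(c,[px(a),px(b)],0.055);print(A.round(4),np.degrees(np.arctan2(*(A[0]-A[1])[[1,0]])),np.linalg.norm(A[0]-A[1]))
E
```

```text
[[0.6426 0.2446 0.099 ]
 [0.6467 0.0657 0.099 ]
 [0.4223 0.0701 0.099 ]
 [0.4245 0.2476 0.099 ]]
0.1790206264105586
0.22450685944053037
0.17757164760093105
0.218097422484236
[[     0      0    640    400 255920]
 [   254    209     14      7     80]] [[319.51861128 199.49623711]
 [259.9625     211.5375    ]]
[[0.5335638  0.04479065 0.1       ]]
[[ 0.6241 -0.1129  0.055 ]
 [ 0.6206 -0.2372  0.055 ]] 88.41841485383945 0.12432876145173001
[[ 0.5197 -0.1016  0.055 ]
 [ 0.51   -0.2238  0.055 ]] 85.48370268644148 0.12248953512071485
[[ 0.4631 -0.094   0.055 ]
 [ 0.4526 -0.2154  0.055 ]] 85.06578130113327 0.12184794626540946
```

```bash
python3 - <<'E'
from h import *
R=Rt();print(R.round(3));print(go([0.534,-0.02,0.25]))
E
```

```text
[[ 0.446  0.895 -0.   ]
 [ 0.895 -0.446 -0.001]
 [-0.001 -0.    -1.   ]]
[-35.47805417  48.70103205  -1.08695546]
```

```bash
python3 - <<'E'
from h import *
print(go([0.534,0.045,0.20]))
E
```

```text
[-29.6560327   45.80506692   3.90978869]
```

>>> drive_tool(
  commands=[
    {"dx": -10,"dy": 15,"dz": 0,"turn": 20,"gripper": 0},
    {"dx": -15,"dy": 23,"dz": 0,"turn": 32},
    {"dx": -29.7,"dy": 45.8,"dz": 0,"turn": 63.5},
    {"dx": -29.7,"dy": 45.8,"dz": 0,"turn": 63.5},
    {"dx": -29.7,"dy": 45.8,"dz": 0,"turn": 63.5},
    {"dx": -29.7,"dy": 45.8,"dz": 0,"turn": 63.5},
    {"dx": -29.7,"dy": 45.8,"dz": 0,"turn": 63.5},
    {"dx": -29.7,"dy": 45.8,"dz": 0,"turn": 63.5},
    {"dx": -29.7,"dy": 45.8,"dz": 2,"turn": 63.5},
    {"dx": -29.7,"dy": 45.8,"dz": 3.9,"turn": 63.5},
    {"dx": -29.7,"dy": 45.8,"dz": 3.9,"turn": 63.5,"gripper": 0.4},
    {"dx": -29.7,"dy": 45.8,"dz": 3.9,"turn": 63.5,"gripper": 0.4},
  ],
)

```text
invalid input at $.commands[1]: expected keys gripper, dx, dy, dz, turn
```

```bash
python3 - <<'E'
from h import *
c=cam('wrist','w1');o=obs();print(o['eef_pos'],o['opening'],o['q']);print(Rt().round(3)); print(proj(c,[[.534,.045,.1]],True))
E
```

```text
[0.25609303 0.51470066 0.2390802 ] 0.9973174635661687 [ 9.02722284e-01  1.80993164e-01  1.60720572e+00  2.34858717e-05
  1.35382669e+00 -2.06286912e-01]
[[ 0.446  0.895 -0.   ]
 [ 0.895 -0.446 -0.   ]
 [-0.    -0.    -1.   ]]
[[164.60738618 419.36844906]]
```

View pics/w1.png

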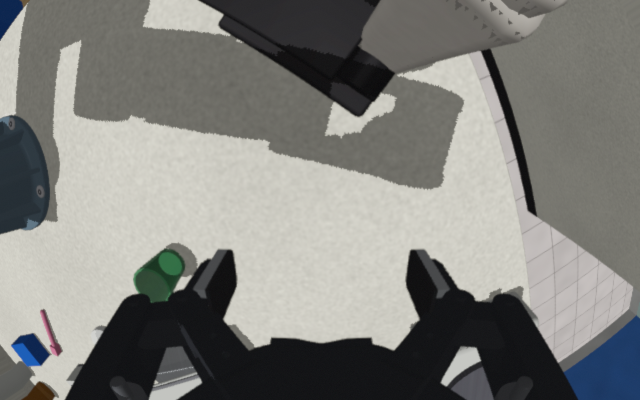

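>>> drive_tool(
  commands=[
    {"dx": -10,"dy": 15,"dz": 0,"turn": 20,"gripper": 0},
    {"dx": -29.7,"dy": 45.8,"dz": 0,"turn": 63.5,"gripper": 0},
    {"dx": -29.7,"dy": 45.8,"dz": 0,"turn": 63.5,"gripper": 0},
    {"dx": -29.7,"dy": 45.8,"dz": 0,"turn": 63.5,"gripper": 0},
    {"dx": -29.7,"dy": 45.8,"dz": 0,"turn": 63.5,"gripper": 0.4},
    {"dx": -29.7,"dy": 45.8,"dz": 0,"turn": 63.5,"gripper": 0.4},
    {"dx": -29.7,"dy": 45.8,"dz": 0,"turn": 63.5,"gripper": 0.4},
    {"dx": -29.7,"dy": 45.8,"dz": 0,"turn": 63.5,"gripper": 0.4},
    {"dx": -29.7,"dy": 45.8,"dz": 2,"turn": 63.5,"gripper": 0.4},
    {"dx": -29.7,"dy": 45.8,"dz": 3.9,"turn": 63.5,"gripper": 0.4},
    {"dx": -29.7,"dy": 45.8,"dz": 3.9,"turn": 63.5,"gripper": 0.4},
    {"dx": -29.7,"dy": 45.8,"dz": 3.9,"turn": 63.5,"gripper": 0.4},
  ],
)

```text
time_s: 1.85
eef_pos: [0.534, 0.0452, 0.201]
eef_rot: [0.0, 1.0, 0.001, 0.0]
wrist_force: [0.2, 0.6, 1.0]
opening: 0.603
```

```bash
python3 - <<'E'
from h import *
c=cam('wrist','w2');o=obs();print(o['eef_pos'],o['opening'],o['q']);print(Rt().round(3)); print(proj(c,[[.534,.045,.1]],True))
E
```

```text
[0.53424343 0.04536528 0.20134302] 0.6013580344727851 [-1.36827091e-01  1.31082769e-01  1.74373171e+00  4.17540709e-05
  1.26524853e+00 -1.38566658e-01]
[[ 1.     0.002  0.002]
 [ 0.002 -1.    -0.   ]
 [ 0.002  0.    -1.   ]]
[[321.60974893 198.52600954]]
```

View pics/w2.png

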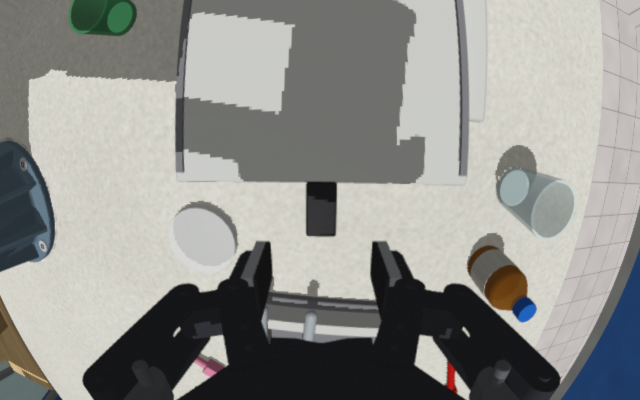

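```bash
python3 - <<'E'
from h import *
c=cam('wrist')
im=c['image'];crop(im,160,100,500,300,2,'w2c')
g=cv2.cvtColor(im,cv2.COLOR_RGB2GRAY)
for r in (195,205,215): print(r,g[r,298:345])
print(g[170:250,321])
P=onz(c,[[307,184],[336,184],[307,210],[336,210],[322,236]],.101,True);print(P.round(4))
print(onz(c,[[178,181],[466,184],[186,20]],.099,True).round(4))
E
```

```text
195 [207 207 208 209 208 206 201 168  74  43  53  52  40  29  27  26  26  24
  21  22  21  20  22  20  22  23  21  22  20  22  21  21  21  22  19  22
  24  73 161 196 206 206 205 204 206 207 207]
205 [206 207 206 204 203 203 188 146  63  46  53  54  54  54  53  53  53  54
  53  53  53  53  53  53  52  53  53  53  54  53  52  52  52  53  52  48
  43  81 166 198 207 207 208 208 209 210 211]
215 [208 208 208 207 207 205 187 143  62  47  53  55  55  55  55  55  55  56
  55  55  55  54  54  53  54  53  54  53  53  52  52  52  52  52  53  49
  44 106 196 207 207 207 207 209 209 209 208]
[111 111 112 112 112 112 112 112 112 112 107  82  38  20  20  20  24  22
  22  23  23  22  21  22  21  20  20  22  23  36  51  54  54  54  53  53
  54  54  54  55  55  54  55  54  55  53  54  54  54  54  53  54  54  54
  54  55  54  54  54  54  54  54  55  55  54  75 163 198 209 209 208 209
 210 211 212 212 212 211 207 204]
[[0.5227 0.0574 0.101 ]
 [0.5456 0.0575 0.101 ]
 [0.5224 0.0355 0.101 ]
 [0.546  0.0355 0.101 ]
 [0.5347 0.0121 0.101 ]]
[[0.4115 0.06   0.099 ]
 [0.6586 0.0577 0.099 ]
 [0.4257 0.1945 0.099 ]]
```

View pics/w2c.png

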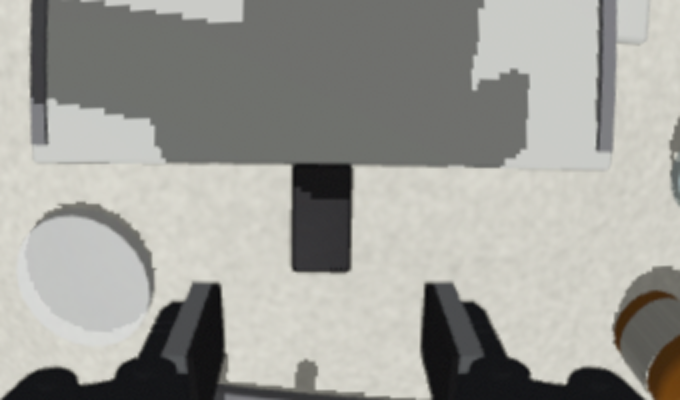

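```bash
python3 - <<'E'
from h import *
w=cam('wrist');w['fish']=True
t=cam('top','t3');s=cam('scene','s3')
for n,c in(('t',t),('s',s)):
    crop(c['image'],*( (170,150,290,270) if n=='t' else (320,130,440,250)),6,n+'3c')
E
```

```text
(no output)
```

View pics/s3c.png

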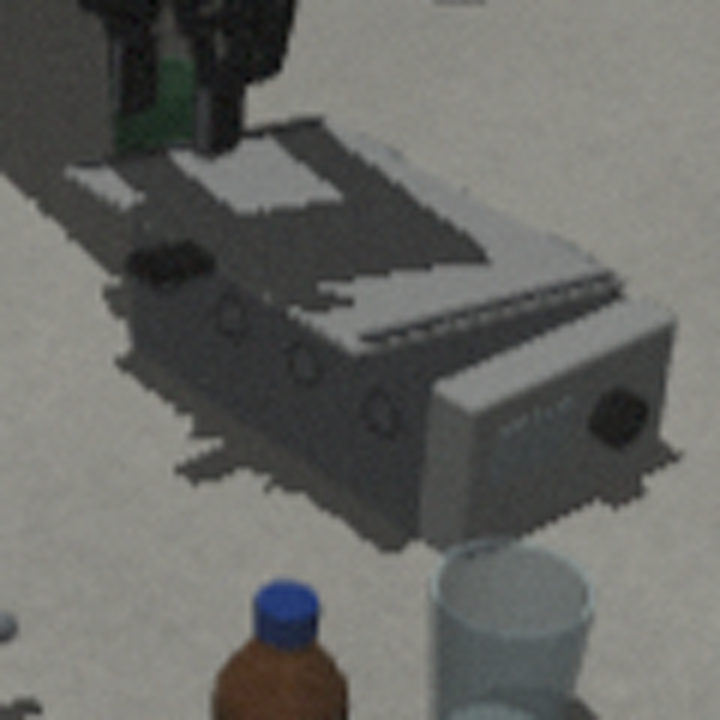

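View pics/t3c.png

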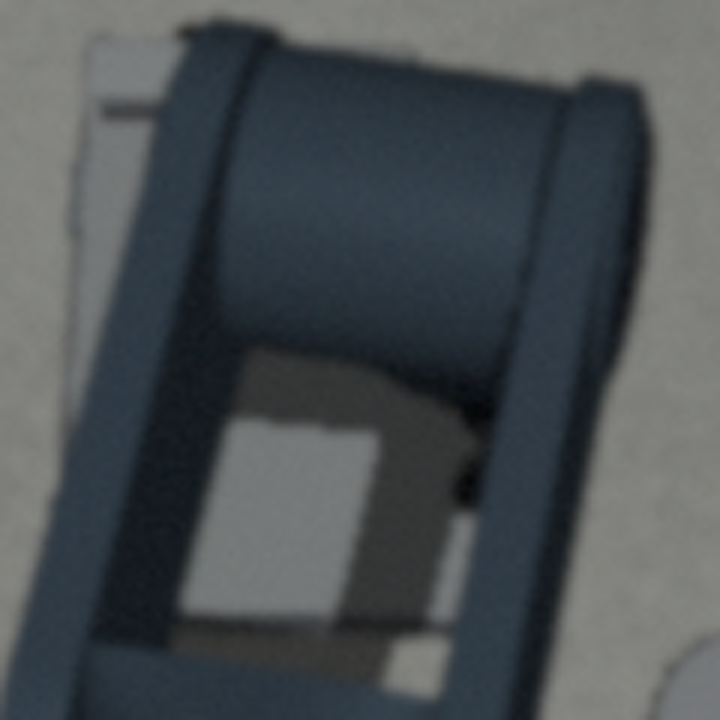

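```bash
python3 - <<'E'
from h import *
w=cam('wrist');w['fish']=True
t=cam('top');s=cam('scene')
T=(259.96,211.54)
print('wt',tri(w,[321,210],t,T)); print('ws',tri(w,[321,210],s,[348.4,173.2])); print('st',tri(s,[348.4,173.2],t,T))
# cover front right corner: wrist (466,184); scene crop (358,355); top from initial crop
s1=[320+358/6,130+355/6]; 
print(tri(w,[466,184],s,s1)); print(tri(w,[466,184],t,[160+287/3,140+84/3]))
print(tri(s,s1,t,[160+287/3,140+84/3]))
# front-left
s2=[320+65/6,130+168/6]
print(tri(w,[178,181],s,s2)); print(tri(w,[178,181],t,[160+272/3,140+350/3]))
# rear right/left (scene,top)
print('rear',tri(s,[320+620/6,130+275/6],t,[160+75/3,140+84/3]),tri(s,[320+322/6,130+118/6],t,[160+57/3,140+343/3]))
E
```

```text
wt [0.5325694  0.04663231 0.12958841]
ws [0.53367512 0.04519953 0.12650357]
st [0.53181279 0.04713708 0.12500755]
[0.64618478 0.06338508 0.12108963]
[0.64284797 0.06347322 0.1243201 ]
[0.64283351 0.06362515 0.11895483]
[0.42402499 0.06670602 0.12296076]
[0.42166616 0.06618559 0.11956331]
rear [0.642465   0.24470267 0.09630468] [0.42364236 0.24778487 0.09465412]
```

```bash
python3 - <<'E'
from h import *
print(go([0.5335,0.0400,0.114]))
E
```

```text
[-0.05578041  0.50544999  8.66713601]
```

>>> drive_tool(
  commands=[
    {"dx": 0,"dy": 0.5,"dz": 2,"turn": 0.8,"gripper": 0.4},
    {"dx": 0,"dy": 0.5,"dz": 6,"turn": 0.8,"gripper": 0.4},
    {"dx": 0,"dy": 0.5,"dz": 8.7,"turn": 0.8,"gripper": 0.4},
    {"dx": 0,"dy": 0.5,"dz": 8.7,"turn": 0.8,"gripper": 1},
    {"dx": 0,"dy": 0.5,"dz": 8.7,"turn": 0.8,"gripper": 1},
    {"dx": 0,"dy": 0.5,"dz": 8.7,"turn": 0.8,"gripper": 1},
    {"dx": 0,"dy": 0.5,"dz": 8.7,"turn": 0.8,"gripper": 1},
  ],
)

```text
time_s: 3.12
eef_pos: [0.5339, 0.0399, 0.1141]
eef_rot: [0.0, 1.0, -0.007, 0.0]
wrist_force: [-4.2, 0.4, 0.7]
opening: 0.252
```

```bash
python3 - <<'E'
from h import *
w=cam('wrist','w4');o=obs();print(o['eef_pos'],o['opening'],o['wrist_force'])
cam('scene','s4')
p=o['eef_pos']
a0=0.142
f=lambda a: np.array([-.209*np.cos(a)+.004*np.sin(a),.209*np.sin(a)+.004*np.cos(a)])
for a in np.linspace(a0,1.52,13): d=(f(a)-f(a0))*100; print(round(a,2),'dy %.2f dz %.2f'%(-d[0],-d[1]))
E
```

```text
[0.53393075 0.03989138 0.11406048] 0.24047581331919693 [-4.6869361   0.41182753  1.73829556]
0.14 dy -0.00 dz -0.00
0.26 dy -0.52 dz -2.34
0.37 dy -1.31 dz -4.61
0.49 dy -2.34 dz -6.77
0.6 dy -3.63 dz -8.80
0.72 dy -5.13 dz -10.67
0.83 dy -6.84 dz -12.35
0.95 dy -8.73 dz -13.83
1.06 dy -10.78 dz -15.08
1.18 dy -12.95 dz -16.09
1.29 dy -15.23 dz -16.84
1.41 dy -17.58 dz -17.33
1.52 dy -19.97 dz -17.54
```

View pics/w4.png

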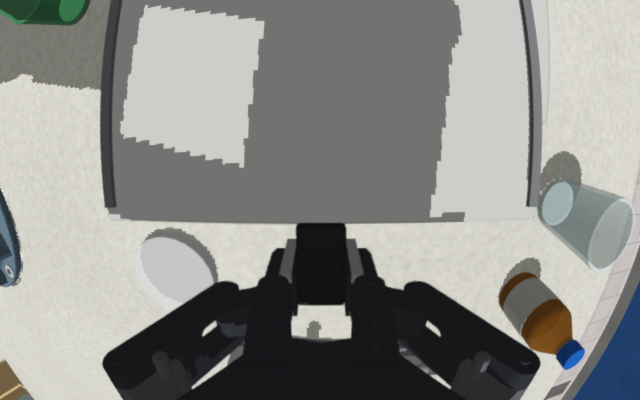

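>>> drive_tool(
  commands=[
    {"dx": 0,"dy": -0.2,"dz": -1.2,"turn": 0,"gripper": 1},
    {"dx": 0,"dy": -0.5,"dz": -2.3,"turn": 0,"gripper": 1},
    {"dx": 0,"dy": -1.3,"dz": -4.6,"turn": 0,"gripper": 1},
    {"dx": 0,"dy": -2.3,"dz": -6.8,"turn": 0,"gripper": 1},
    {"dx": 0,"dy": -3.6,"dz": -8.8,"turn": 0,"gripper": 1},
    {"dx": 0,"dy": -5.1,"dz": -10.7,"turn": 0,"gripper": 1},
    {"dx": 0,"dy": -5.1,"dz": -10.7,"turn": 0,"gripper": 1},
  ],
)

```text
time_s: 4.1
eef_pos: [0.5345, 0.0923, 0.2221]
eef_rot: [-0.0, 1.0, -0.006, 0.001]
wrist_force: [-1.9, 2.3, -1.9]
opening: 0.245
```

```bash
python3 - <<'E'
from h import *
w=cam('wrist','w5');o=obs();print(o['eef_pos'],o['opening'],o['wrist_force'])
cam('scene','s5')
E
```

```text
[0.53450413 0.091809   0.22152229] 0.24284581149192763 [-2.26362709  2.50173253 -1.11124552]
```

View pics/s5.png

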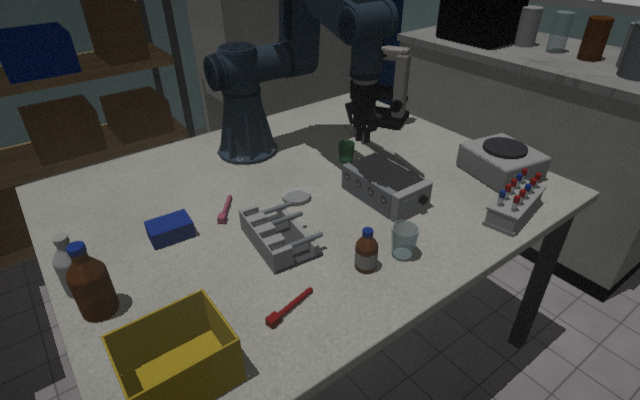

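View pics/w5.png

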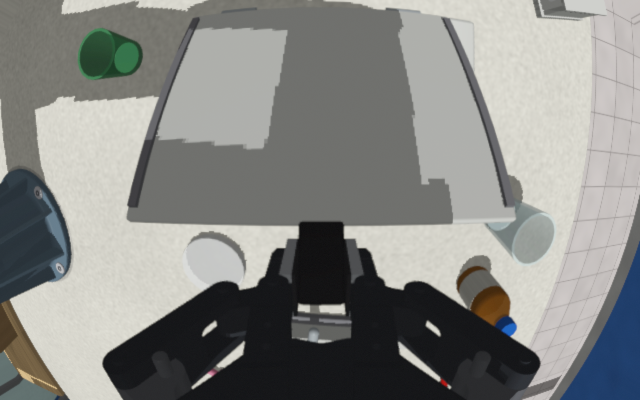

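>>> drive_tool(
  commands=[
    {"dx": 0,"dy": -1.7,"dz": -1.7,"turn": 0,"gripper": 1},
    {"dx": 0,"dy": -3.6,"dz": -3.2,"turn": 0,"gripper": 1},
    {"dx": 0,"dy": -5.7,"dz": -4.4,"turn": 0,"gripper": 1},
    {"dx": 0,"dy": -7.8,"dz": -5.4,"turn": 0,"gripper": 1},
    {"dx": 0,"dy": -10.1,"dz": -6.2,"turn": 0,"gripper": 1},
    {"dx": 0,"dy": -12.4,"dz": -6.7,"turn": 0,"gripper": 1},
    {"dx": 0,"dy": -14.8,"dz": -6.9,"turn": 0,"gripper": 1},
    {"dx": 0,"dy": -15.2,"dz": -6.9,"turn": 0,"gripper": 1},
    {"dx": 0,"dy": -15.2,"dz": -6.9,"turn": 0,"gripper": 1},
  ],
)

```text
time_s: 5.32
eef_pos: [0.5363, 0.2437, 0.2905]
eef_rot: [-0.0, 1.0, -0.006, 0.0]
wrist_force: [-4.8, -0.5, 0.7]
opening: 0.244
```

```bash
python3 - <<'E'
from h import *
w=cam('wrist','w6');o=obs();print(o['eef_pos'],o['opening'],o['wrist_force'])
c=cam('scene','s6');crop(c['image'],230,60,450,270,3,'s6c')
E
```

```text
[0.53634018 0.24344696 0.29050431] 0.2482405628124746 [-4.64176394  0.61491002  3.22722259]
```

View pics/s6c.png

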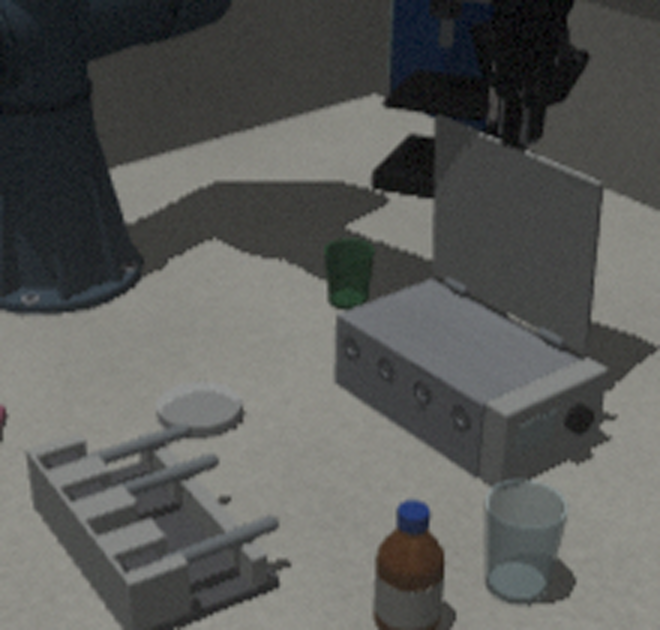

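View pics/w6.png

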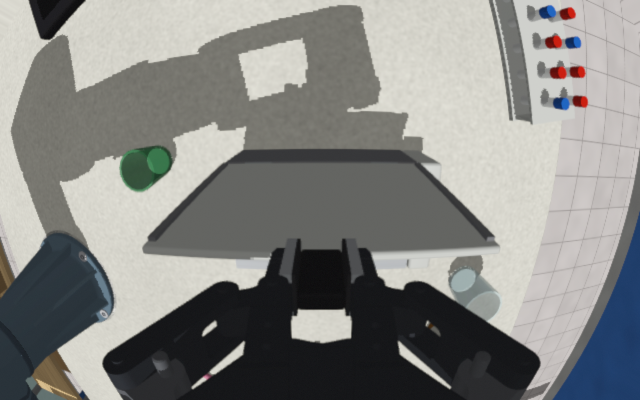

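>>> drive_tool(
  commands=[
    {"dx": 0,"dy": 0,"dz": 0,"turn": 0,"gripper": 0.3},
    {"dx": 0,"dy": 0,"dz": 0,"turn": 0,"gripper": 0.4},
    {"dx": 0,"dy": 0,"dz": 0,"turn": 0,"gripper": 0.4},
    {"dx": 0,"dy": 0,"dz": -4,"turn": 0,"gripper": 0.4},
    {"dx": 0,"dy": 0,"dz": -8,"turn": 0,"gripper": 0.4},
    {"dx": 0,"dy": 3,"dz": -8,"turn": 0,"gripper": 0.6},
    {"dx": 0,"dy": 12,"dz": -8,"turn": 0,"gripper": 0.6},
    {"dx": 0,"dy": 15,"dz": -8,"turn": 10,"gripper": 0.6},
    {"dx": 0,"dy": 20,"dz": -4,"turn": 20,"gripper": 0.6},
  ],
)

```text
time_s: 6.55
eef_pos: [0.5358, 0.0418, 0.3334]
eef_rot: [-0.0, 0.983, -0.183, 0.004]
wrist_force: [1.2, -0.5, -0.5]
opening: 0.399
```

```bash
python3 - <<'E'
from h import *
o=obs();print(o['eef_pos'],o['opening'],o['wrist_force'],o['q']); print(Rt().round(3),go([.534,-.03,.2]))
E
```

```text
[0.53581489 0.04175774 0.33340711] 0.39898750727389415 [ 1.22309497 -0.47593752 -0.50743208] [-1.43192740e-01  2.58769639e-02  1.58717374e+00 -2.17788548e-05
  1.52016311e+00  2.25348797e-01]
[[ 0.933 -0.36   0.008]
 [-0.36  -0.933 -0.001]
 [ 0.008 -0.002 -1.   ]] [ 2.30675431  6.78403233 13.34747299]
```

>>> drive_tool(
  commands=[
    {"dx": 2.3,"dy": 6.8,"dz": 4,"turn": 10,"gripper": 0.6},
    {"dx": 2.3,"dy": 6.8,"dz": 8,"turn": 20,"gripper": 0.6},
    {"dx": 2.3,"dy": 6.8,"dz": 13.3,"turn": 90,"gripper": 0.6},
    {"dx": 2.3,"dy": 6.8,"dz": 13.3,"turn": 90,"gripper": 0.6},
    {"dx": 2.3,"dy": 6.8,"dz": 13.3,"turn": 90,"gripper": 0.6},
    {"dx": 2.3,"dy": 6.8,"dz": 13.3,"turn": 90,"gripper": 0.6},
    {"dx": 2.3,"dy": 6.8,"dz": 13.3,"turn": 90,"gripper": 0.6},
    {"dx": 2.3,"dy": 6.8,"dz": 13.3,"turn": 90,"gripper": 0.6},
    {"dx": 2.3,"dy": 6.8,"dz": 13.3,"turn": 150,"gripper": 0.6},
    {"dx": 2.3,"dy": 6.8,"dz": 13.3,"turn": 150,"gripper": 0.6},
    {"dx": 2.3,"dy": 6.8,"dz": 13.3,"turn": 150,"gripper": 0.6},
    {"dx": 2.3,"dy": 6.8,"dz": 13.3,"turn": 150,"gripper": 0.6},
    {"dx": 2.3,"dy": 6.8,"dz": 13.3,"turn": 150,"gripper": 0.6},
    {"dx": 2.3,"dy": 6.8,"dz": 13.3,"turn": 150,"gripper": 0.6},
    {"dx": 2.3,"dy": 6.8,"dz": 13.3,"turn": 150,"gripper": 0.6},
  ],
)

```text
time_s: 8.43
eef_pos: [0.5315, -0.0278, 0.1974]
eef_rot: [0.0, -0.081, 0.997, -0.0]
wrist_force: [0.0, -0.2, 0.2]
opening: 0.4
```

```bash
python3 - <<'E'
from h import *
w=cam('wrist','w7')
crop(w['image'],150,100,470,300,2.5,'w7c')
o=obs();print(o['eef_pos'],o['opening'],o['q']); print(Rt().round(3))
E
```

```text
[ 0.53149217 -0.027835    0.19732823] 0.40240080736001405 [-2.75544515e-01  1.27559074e-01  1.75633178e+00  6.28795034e-05
  1.25732310e+00  2.70308038e+00]
[[-0.987 -0.162  0.   ]
 [-0.162  0.987 -0.   ]
 [-0.    -0.    -1.   ]]
```

View pics/w7.png

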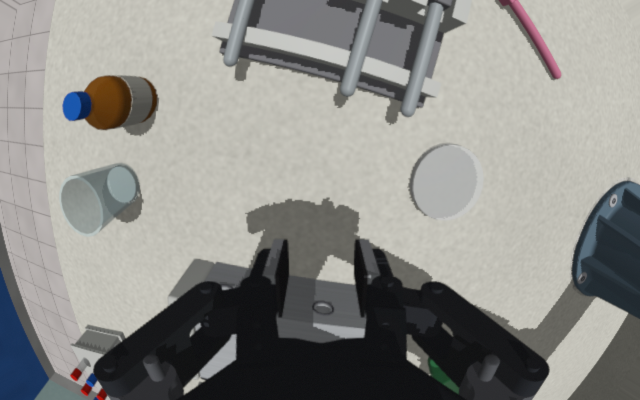

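View pics/w7c.png

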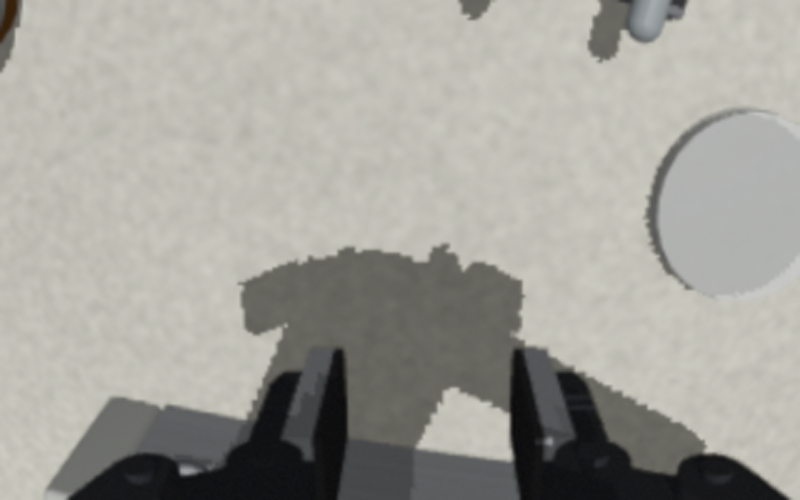

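>>> drive_tool(
  commands=[
    {"dx": -1.2,"dy": 7.4,"dz": -2,"turn": 0,"gripper": 0},
    {"dx": -1.2,"dy": 7.4,"dz": -2,"turn": 0,"gripper": 0},
    {"dx": -1.2,"dy": 7.4,"dz": -2,"turn": 0,"gripper": 0},
    {"dx": -1.2,"dy": 7.4,"dz": -2,"turn": 0,"gripper": 0},
  ],
)

```text
time_s: 8.98
eef_pos: [0.5312, 0.0464, 0.2168]
eef_rot: [-0.0, -0.081, 0.997, -0.0]
wrist_force: [0.5, -0.1, -0.3]
opening: 1.002
```

```bash
python3 - <<'E'
from h import *
w=cam('wrist','w8')
crop(w['image'],120,180,520,360,2,'w8c')
o=obs();print(o['eef_pos'],o['opening'],o['q']); print(Rt().round(3))
E
```

```text
[0.53118263 0.04627318 0.21678197] 1.0023307682438216 [-1.35615224e-01  1.09670389e-01  1.73461627e+00 -4.53722288e-04
  1.29793977e+00  2.84495324e+00]
[[-0.987 -0.16  -0.001]
 [-0.16   0.987 -0.   ]
 [ 0.001 -0.    -1.   ]]
```

View pics/w8c.png

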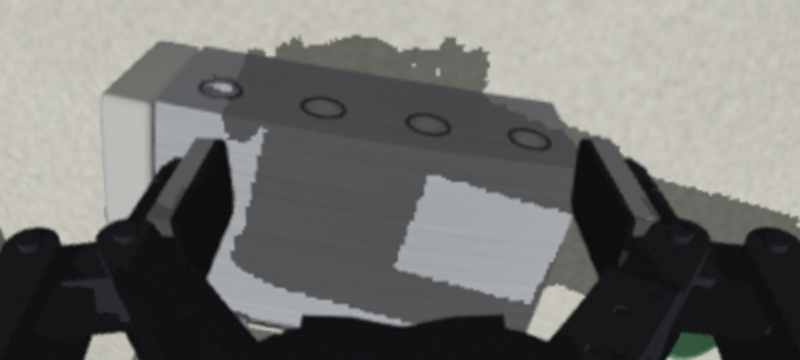

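```bash
python3 - <<'E'
from h import *
w=cam('wrist');im=w['image'];g=cv2.cvtColor(im,cv2.COLOR_RGB2GRAY)
s=6
for i,(u,v) in enumerate([(220,88),(323,107),(428,124),(529,138)]):
    u=120+u/2;v=180+v/2
    x0,y0=int(u)-18,int(v)-11
    cr=cv2.resize(g[y0:y0+22,x0:x0+36],None,fx=s,fy=s,interpolation=cv2.INTER_CUBIC)
    bg=cv2.medianBlur(cr,5)
    th=cv2.adaptiveThreshold(cr,255,cv2.ADAPTIVE_THRESH_MEAN_C,cv2.THRESH_BINARY_INV,61,6)
    cs,_=cv2.findContours(th,cv2.RETR_EXTERNAL,cv2.CHAIN_APPROX_NONE)
    cs=[c for c in cs if len(c)>30]
    best=min(cs,key=lambda c:np.hypot(*(np.array(cv2.minEnclosingCircle(c)[0])-[18*s,11*s]))/ (1+0.01*len(c)))
    e=cv2.fitEllipse(best)
    p=[x0+(e[0][0]+.5)/s-.5,y0+(e[0][1]+.5)/s-.5]
    print(i,np.round(p,2),np.round(np.array(e[1])/s,1),onz(w,[p],.058,True)[0].round(4))
E
```

```text
0 [230.26 223.86] [12.1 23.6] [0.6175 0.1106 0.058 ]
1 [281.14 233.68] [11.7 24. ] [0.5621 0.1122 0.058 ]
2 [333.63 242.01] [11.6 23.7] [0.506  0.1128 0.058 ]
3 [384.29 249.26] [11.1 22.9] [0.4499 0.1134 0.058 ]
```

>>> drive_tool(
  commands=[
    {"dx": 1,"dy": -6,"dz": 0,"turn": 0,"gripper": 0},
    {"dx": 1.7,"dy": -12,"dz": 0,"turn": 0,"gripper": 0},
    {"dx": 1.7,"dy": -12,"dz": 0,"turn": 0,"gripper": 0},
    {"dx": 1.7,"dy": -12,"dz": 0,"turn": 0,"gripper": 0},
  ],
)

```text
time_s: 9.57
eef_pos: [0.5334, -0.0745, 0.2168]
eef_rot: [-0.0, -0.08, 0.997, 0.0]
wrist_force: [-0.8, 0.1, 0.9]
opening: 1.003
```

```bash
python3 - <<'E'
from h import *
w=cam('wrist','w9')
crop(w['image'],160,0,560,260,2,'w9c')
o=obs();print(o['eef_pos'],o['opening'],o['q']); print(Rt().round(3))
E
```

```text
[ 0.53349277 -0.07372965  0.21689204] 0.999096210794111 [-3.58038829e-01  1.21580438e-01  1.72119891e+00  3.40651506e-04
  1.29966254e+00  2.62261078e+00]
[[-0.987 -0.16  -0.001]
 [-0.16   0.987  0.001]
 [ 0.001  0.001 -1.   ]]
```

View pics/w9c.png

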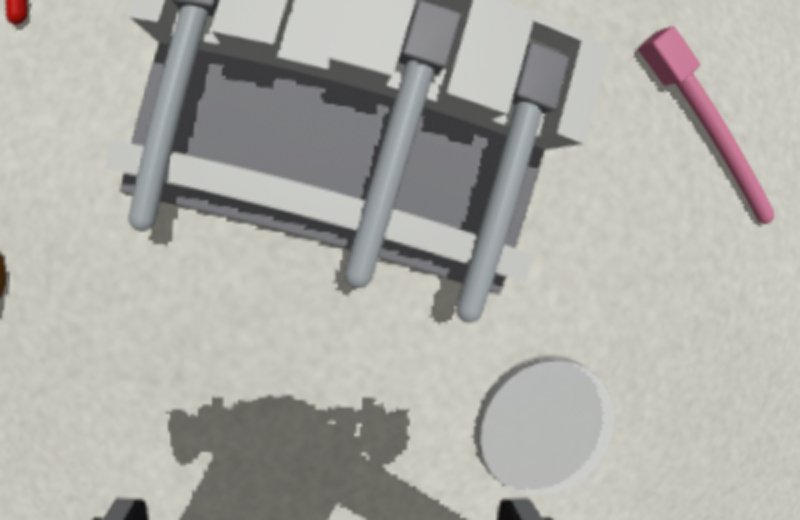

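```bash
cat >> h.py <<'E'
def rods(w,ends,z=0.05,fish=True,off=(160,0),s=2):
    g=cv2.GaussianBlur(cv2.cvtColor(w['image'],cv2.COLOR_RGB2GRAY).astype(np.float32),(3,3),0)
    for a,b in ends:
        a=np.array(a,float)/s+off;b=np.array(b,float)/s+off
        d=(b-a)/np.linalg.norm(b-a);n=np.array([-d[1],d[0]])
        W=onz(w,[a,b],z,fish); print('shoulder',W[0].round(4),'nose',W[1].round(4),'len',np.linalg.norm(W[0]-W[1]).round(4),'yaw',np.degrees(np.arctan2(*(W[1]-W[0])[[1,0]])).round(2))
E
python3 - <<'E'
from h import *
w=cam('wrist')
crop(w['image'],210,0,300,130,5,'rA');crop(w['image'],320,0,450,170,4,'rB')
rods(w,[((195,10),(140,230)),((422,62),(356,288)),((530,100),(466,322))])
E
```

```text
shoulder [ 0.6215 -0.2354  0.05  ] nose [ 0.632  -0.1218  0.05  ] len 0.1141 yaw 84.68
shoulder [ 0.5086 -0.2249  0.05  ] nose [ 0.5215 -0.1085  0.05  ] len 0.1171 yaw 83.71
shoulder [ 0.4523 -0.2187  0.05  ] nose [ 0.4635 -0.1012  0.05  ] len 0.1181 yaw 84.57
```

View pics/rA.png

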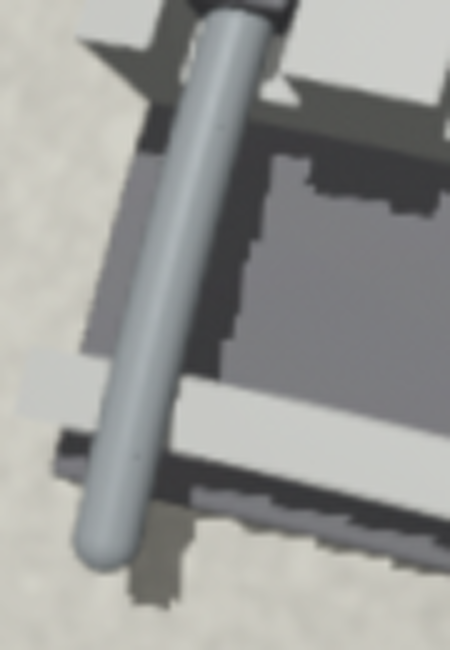

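View pics/rB.png

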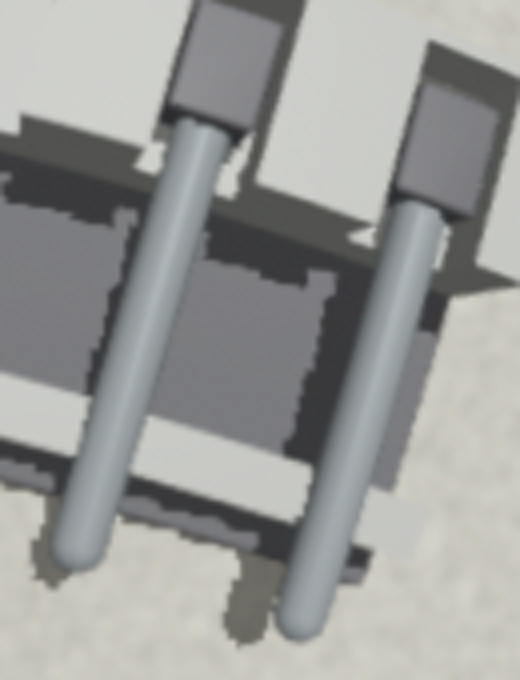

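```bash
python3 - <<'E'
from h import *
w=cam('wrist')
P=np.array([[257.6,3],[231.4,109],[370.5,31.2],[339.5,136.2],[424.5,51.2],[395,153.7]])
W=onz(w,P,.05,True)
for i in range(3):
    a,b=W[2*i],W[2*i+1];u=(b-a)/np.linalg.norm(b-a)
    print('yaw',np.degrees(np.arctan2(u[1],u[0])).round(2),a.round(4),b.round(4))
t=cam('top')
print('bottle,beaker',onz(t,[[314,130],[272,127]],.12).round(3))
# grip A: 28 mm ahead of shoulder
print(go([0.6215+.028*.097,-.2354+.028,.19]))
E
```

```text
yaw 85.07 [ 0.6221 -0.237   0.05  ] [ 0.6315 -0.1273  0.05  ]
yaw 83.59 [ 0.5093 -0.2242  0.05  ] [ 0.5215 -0.1159  0.05  ]
yaw 84.58 [ 0.4528 -0.217   0.05  ] [ 0.4631 -0.1085  0.05  ]
bottle,beaker [[ 0.743 -0.081  0.12 ]
 [ 0.748  0.025  0.12 ]]
[ -6.74819995 -14.74483775   2.71243779]
```

>>> drive_tool(
  commands=[
    {"dx": -6.7,"dy": -14.7,"dz": 0,"turn": -80,"gripper": 0.5},
    {"dx": -6.7,"dy": -14.7,"dz": 0,"turn": -80,"gripper": 0.5},
    {"dx": -6.7,"dy": -14.7,"dz": 0,"turn": -80,"gripper": 0.5},
    {"dx": -6.7,"dy": -14.7,"dz": 0,"turn": -80,"gripper": 0.5},
    {"dx": -6.7,"dy": -14.7,"dz": 0,"turn": -80,"gripper": 0.5},
    {"dx": -6.7,"dy": -14.7,"dz": 0,"turn": -80,"gripper": 0.5},
    {"dx": -6.7,"dy": -14.7,"dz": 0,"turn": -80,"gripper": 0.5},
    {"dx": -6.7,"dy": -14.7,"dz": 0,"turn": -80,"gripper": 0.5},
    {"dx": -6.7,"dy": -14.7,"dz": 0,"turn": -165.2,"gripper": 0.5},
    {"dx": -6.7,"dy": -14.7,"dz": 0,"turn": -165.2,"gripper": 0.5},
    {"dx": -6.7,"dy": -14.7,"dz": 0,"turn": -165.2,"gripper": 0.5},
    {"dx": -6.7,"dy": -14.7,"dz": 0,"turn": -165.2,"gripper": 0.5},
    {"dx": -6.7,"dy": -14.7,"dz": 0,"turn": -165.2,"gripper": 0.5},
    {"dx": -6.7,"dy": -14.7,"dz": 0,"turn": -165.2,"gripper": 0.5},
    {"dx": -6.7,"dy": -14.7,"dz": 0,"turn": -165.2,"gripper": 0.5},
    {"dx": -6.7,"dy": -14.7,"dz": 2.7,"turn": -165.2,"gripper": 0.5},
    {"dx": -6.7,"dy": -14.7,"dz": 2.7,"turn": -165.2,"gripper": 0.5},
    {"dx": -6.7,"dy": -14.7,"dz": 2.7,"turn": -165.2,"gripper": 0.5},
  ],
)

```text
time_s: 12.02
eef_pos: [0.6239, -0.2076, 0.1908]
eef_rot: [0.0, 0.999, -0.05, 0.0]
wrist_force: [0.5, 0.3, 0.0]
opening: 0.5
```

```bash
python3 - <<'E'
from h import *
w=cam('wrist','w10')
o=obs();print(o['eef_pos'],o['opening'],o['q']); print(Rt().round(3))
E
```

```text
[ 0.62415918 -0.20797835  0.19130677] 0.49734881894863225 [-5.01691785e-01  4.01971141e-01  1.42792261e+00  4.95100978e-05
  1.31040080e+00 -4.02692863e-01]
[[ 0.995 -0.099  0.001]
 [-0.099 -0.995 -0.001]
 [ 0.001  0.    -1.   ]]
```

View pics/w10.png

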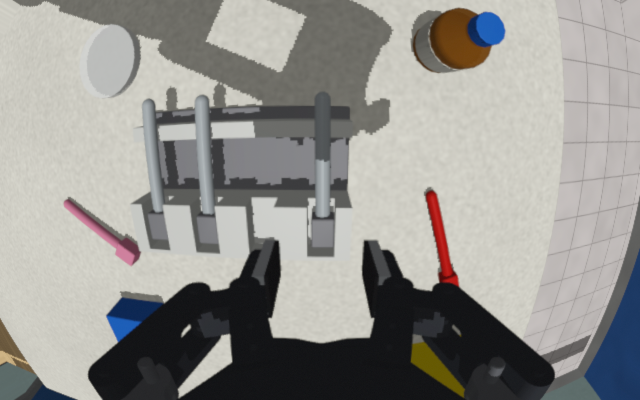

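```bash
python3 - <<'E'
from h import *
w=cam('wrist');crop(w['image'],130,80,370,270,3,'w10c')
rods(w,[((322,216),(322,93)),((157,210),(148,100)),((206,214),(202,97))],off=(0,0),s=1)
E
```

```text
shoulder [ 0.6215 -0.2396  0.05  ] nose [ 0.6328 -0.125   0.05  ] len 0.1152 yaw 84.38
shoulder [ 0.4488 -0.2179  0.05  ] nose [ 0.4643 -0.1047  0.05  ] len 0.1142 yaw 82.2
shoulder [ 0.5056 -0.227   0.05  ] nose [ 0.523  -0.1132  0.05  ] len 0.1151 yaw 81.28
```

View pics/w10c.png

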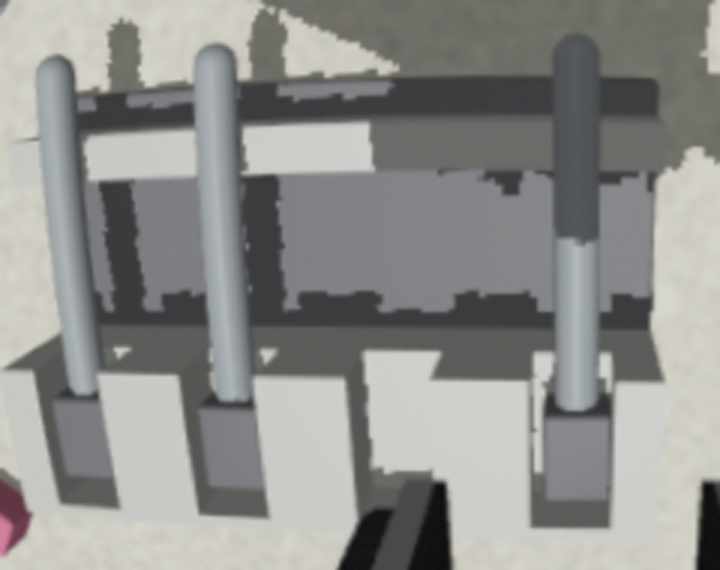

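>>> drive_tool(
  commands=[
    {"dx": 0,"dy": 0,"dz": 5,"turn": 0,"gripper": 0.5},
    {"dx": 0,"dy": 0,"dz": 10,"turn": 0,"gripper": 0.5},
    {"dx": 0,"dy": 0,"dz": 14,"turn": 0,"gripper": 0.5},
    {"dx": 0,"dy": 0,"dz": 15.2,"turn": 0,"gripper": 0.5},
    {"dx": 0,"dy": 0,"dz": 15.2,"turn": 0,"gripper": 0.5},
    {"dx": 0,"dy": 0,"dz": 15.2,"turn": 0,"gripper": 1},
    {"dx": 0,"dy": 0,"dz": 15.2,"turn": 0,"gripper": 1},
    {"dx": 0,"dy": 0,"dz": 15.2,"turn": 0,"gripper": 1},
    {"dx": 0,"dy": 0,"dz": 15.2,"turn": 0,"gripper": 1},
  ],
)

```text
time_s: 13.25
eef_pos: [0.6251, -0.2091, 0.0409]
eef_rot: [0.001, 0.999, -0.049, 0.002]
wrist_force: [0.6, 0.1, 6.3]
opening: 0.14
```

```bash
python3 - <<'E'
from h import *
w=cam('wrist','w11')
o=obs();print(o['eef_pos'],o['opening'],o['wrist_force']); print(Rt().round(3))
E
```

```text
[ 0.62512947 -0.20903078  0.04084836] 0.1400282331651862 [-0.63784726  0.59824733  7.98617164]
[[ 0.995 -0.097  0.004]
 [-0.097 -0.995 -0.002]
 [ 0.004  0.002 -1.   ]]
```

View pics/w11.png

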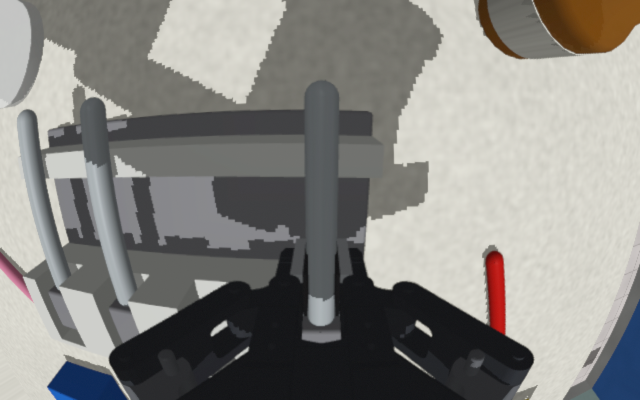

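>>> drive_tool(
  commands=[
    {"dx": 0,"dy": 0,"dz": -2,"turn": 0,"gripper": 1},
    {"dx": 0,"dy": 0,"dz": -6,"turn": 0,"gripper": 1},
    {"dx": 0,"dy": 0,"dz": -6,"turn": 0,"gripper": 1},
  ],
)

```text
time_s: 13.68
eef_pos: [0.6264, -0.2097, 0.1038]
eef_rot: [0.002, 0.999, -0.048, 0.004]
wrist_force: [-0.0, 0.2, -1.1]
opening: 0.146
```

```bash
python3 - <<'E'
from h import *
w=cam('wrist','w12')
o=obs();print(o['eef_pos'],o['opening'],o['wrist_force']); print(Rt().round(3)); print(go([.6161,0,.10]))
E
```

```text
[ 0.62504295 -0.20901933  0.10145975] 0.13891745234634525 [-0.15295521 -0.08178806 -1.87229581]
[[ 0.995 -0.097  0.004]
 [-0.097 -0.995 -0.002]
 [ 0.005  0.002 -1.   ]]
[ -2.91376825 -20.71747155   0.09061599]
```

View pics/w12.png

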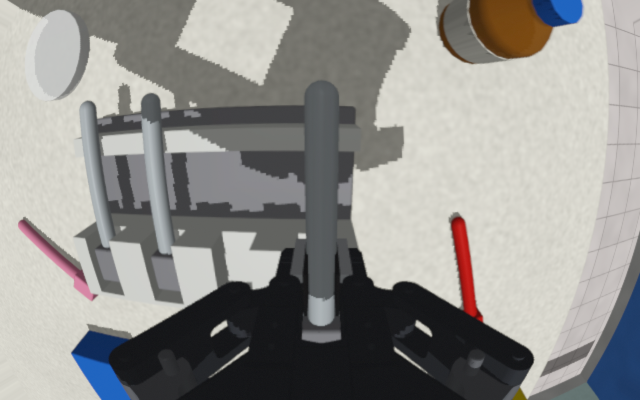

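>>> drive_tool(
  commands=[
    {"dx": -0.8,"dy": -5.7,"dz": 0,"turn": -2,"gripper": 1},
    {"dx": -1.6,"dy": -11.5,"dz": 0,"turn": -4.7,"gripper": 1},
    {"dx": -2.4,"dy": -17,"dz": 0,"turn": -4.7,"gripper": 1},
    {"dx": -2.9,"dy": -20.7,"dz": 0,"turn": -4.7,"gripper": 1},
    {"dx": -2.9,"dy": -20.7,"dz": 3,"turn": -4.7,"gripper": 1},
    {"dx": -2.9,"dy": -20.7,"dz": 5.2,"turn": -4.7,"gripper": 1},
    {"dx": -2.9,"dy": -20.7,"dz": 5.2,"turn": -4.7,"gripper": 1},
    {"dx": -2.9,"dy": -20.7,"dz": 5.2,"turn": -4.7,"gripper": 1},
  ],
)

```text
time_s: 14.72
eef_pos: [0.6149, 0.0004, 0.0466]
eef_rot: [0.0, 1.0, -0.008, 0.0]
wrist_force: [0.5, 0.4, -0.7]
opening: 0.142
```

```bash
python3 - <<'E'
from h import *
w=cam('wrist','w13');s=cam('scene');crop(s['image'],250,120,450,270,4,'s13c')
o=obs();print(o['eef_pos'],o['opening'],o['wrist_force']); print(Rt().round(3)); print(go([.6161,0,.0488]))
E
```

```text
[6.15511680e-01 2.29717607e-04 4.73818455e-02] 0.13984735366802484 [ 0.17917475  0.18877264 -0.6734444 ]
[[ 1.    -0.015  0.002]
 [-0.015 -1.    -0.   ]
 [ 0.002  0.    -1.   ]]
[ 0.05941972  0.02211105 -0.14170718]
```

View pics/w13.png

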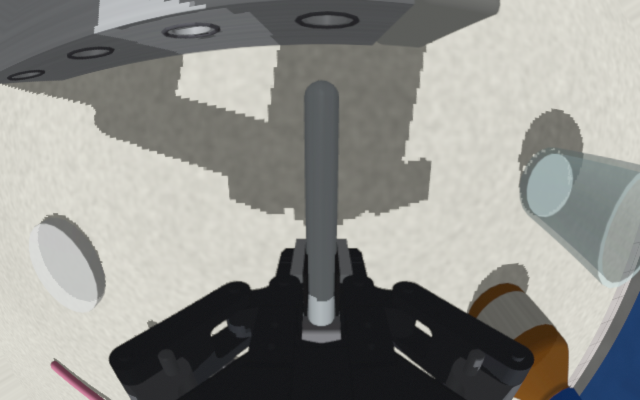

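View pics/s13c.png

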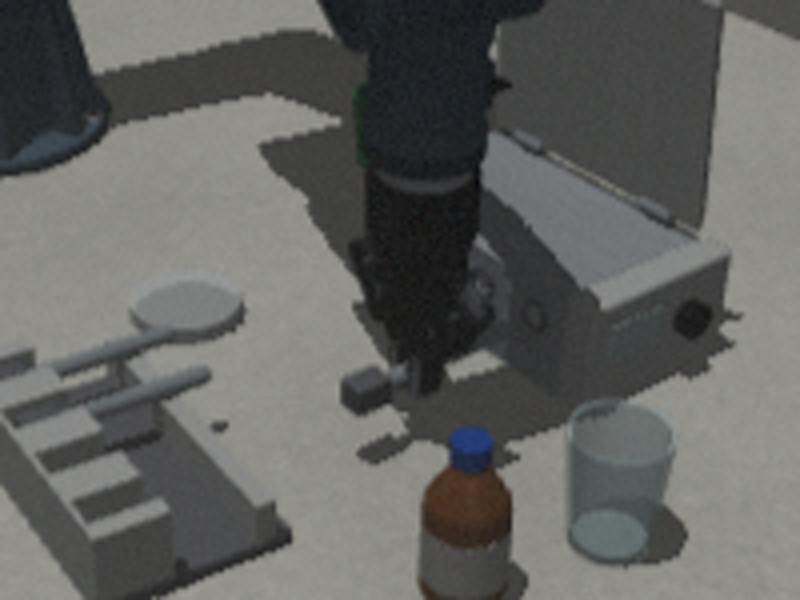

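```bash
python3 - <<'E'
from h import *
w=cam('wrist')
print(onz(w,[[327,20],[191,31],[91,53],[25,75.5]],.058,True).round(4))
print(onz(w,[[321,88],[321.5,180],[321.5,270]],.058,True).round(4))
E
```

```text
[[0.6189 0.1116 0.058 ]
 [0.5625 0.1118 0.058 ]
 [0.5065 0.1124 0.058 ]
 [0.4488 0.113  0.058 ]]
[[0.6161 0.0836 0.058 ]
 [0.6157 0.0459 0.058 ]
 [0.6151 0.0023 0.058 ]]
```

>>> drive_tool(
  commands=[
    {"dx": 0.12,"dy": 0,"dz": -0.14,"turn": 0,"gripper": 1},
    {"dx": 0.12,"dy": -1,"dz": -0.14,"turn": 0,"gripper": 1},
    {"dx": 0.12,"dy": -2,"dz": -0.14,"turn": 0,"gripper": 1},
    {"dx": 0.12,"dy": -2.5,"dz": -0.14,"turn": 0,"gripper": 1},
    {"dx": 0.12,"dy": -3,"dz": -0.14,"turn": 0,"gripper": 1},
    {"dx": 0.12,"dy": -3.5,"dz": -0.14,"turn": 0,"gripper": 1},
    {"dx": 0.12,"dy": -4,"dz": -0.14,"turn": 0,"gripper": 1},
    {"dx": 0.12,"dy": -4,"dz": -0.14,"turn": 0,"gripper": 1},
  ],
)

```text
time_s: 15.88
eef_pos: [0.6166, 0.041, 0.0477]
eef_rot: [-0.0, 1.0, -0.007, 0.0]
wrist_force: [-0.6, -0.0, -0.8]
opening: 0.141
```

```bash
python3 - <<'E'
from h import *
w=cam('wrist','w14')
o=obs();print(o['eef_pos'],o['opening'],o['wrist_force'],o['torque']); print(Rt().round(3))
E
```

```text
[0.61663956 0.04076041 0.0477144 ] 0.14515221281558124 [ 0.40203613  0.51278235 -0.25954338] [ 0.0905999  -0.06431816 -0.0137662 ]
[[ 1.    -0.015  0.   ]
 [-0.015 -1.     0.   ]
 [ 0.    -0.    -1.   ]]
```

View pics/w14.png

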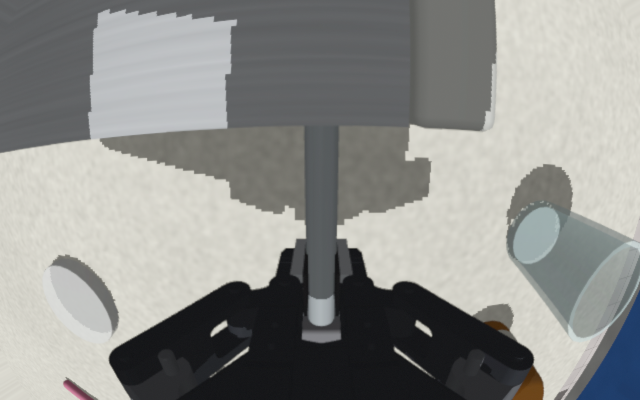

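>>> drive_tool(
  commands=[
    {"dx": 0,"dy": -1,"dz": 0,"turn": 0,"gripper": 1},
    {"dx": 0,"dy": -2,"dz": 0,"turn": 0,"gripper": 1},
    {"dx": 0,"dy": -3,"dz": 0,"turn": 0,"gripper": 1},
    {"dx": 0,"dy": -4,"dz": 0,"turn": 0,"gripper": 1},
    {"dx": 0,"dy": -5,"dz": 0,"turn": 0,"gripper": 1},
    {"dx": 0,"dy": -5,"dz": 0,"turn": 0,"gripper": 1},
  ],
)

```text
time_s: 16.68
eef_pos: [0.6175, 0.0916, 0.0479]
eef_rot: [-0.0, 1.0, -0.007, 0.0]
wrist_force: [1.7, 0.4, 0.2]
opening: 0.139
```

```bash
python3 - <<'E'
from h import *
w=cam('wrist','w15')
o=obs();print(o['eef_pos'],o['opening'],o['wrist_force'],o['torque']); print(Rt().round(3))
E
```

```text
[0.61749771 0.09153476 0.04785022] 0.13803203501080172 [0.93628512 0.07441923 0.77552271] [ 0.08776987 -0.20440977 -0.00964282]
[[ 1.    -0.014  0.001]
 [-0.014 -1.     0.001]
 [ 0.001 -0.001 -1.   ]]
```

View pics/w15.png

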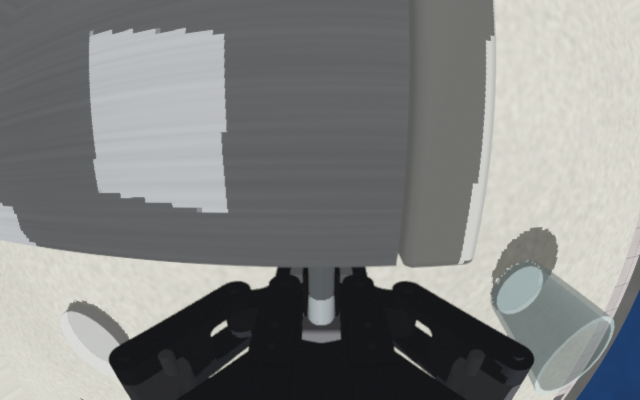

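>>> drive_tool(
  commands=[
    {"dx": 0,"dy": 0,"dz": 0,"turn": 0,"gripper": 0.5},
    {"dx": 0,"dy": 0,"dz": 0,"turn": 0,"gripper": 0.5},
    {"dx": 0,"dy": 2,"dz": 0,"turn": 0,"gripper": 0.5},
    {"dx": 0,"dy": 4.4,"dz": 0,"turn": 0,"gripper": 0.5},
    {"dx": 0,"dy": 4.4,"dz": 0,"turn": 0,"gripper": 0.5},
  ],
)

```text
time_s: 17.35
eef_pos: [0.6167, 0.0439, 0.0477]
eef_rot: [0.0, 1.0, -0.009, 0.0]
wrist_force: [0.0, 1.1, -0.5]
opening: 0.502
```

```bash
python3 - <<'E'
from h import *
w=cam('wrist','w16');crop(w['image'],220,160,420,360,4,'w16c')
o=obs();print(o['eef_pos'],o['opening'],o['wrist_force'],o['torque'])
E
```

```text
[0.61660508 0.04493869 0.04765611] 0.5003061651174805 [ 1.07913216  0.48597999 -0.02200535] [-0.02220994  0.00938395  0.00042908]
```

View pics/w16c.png

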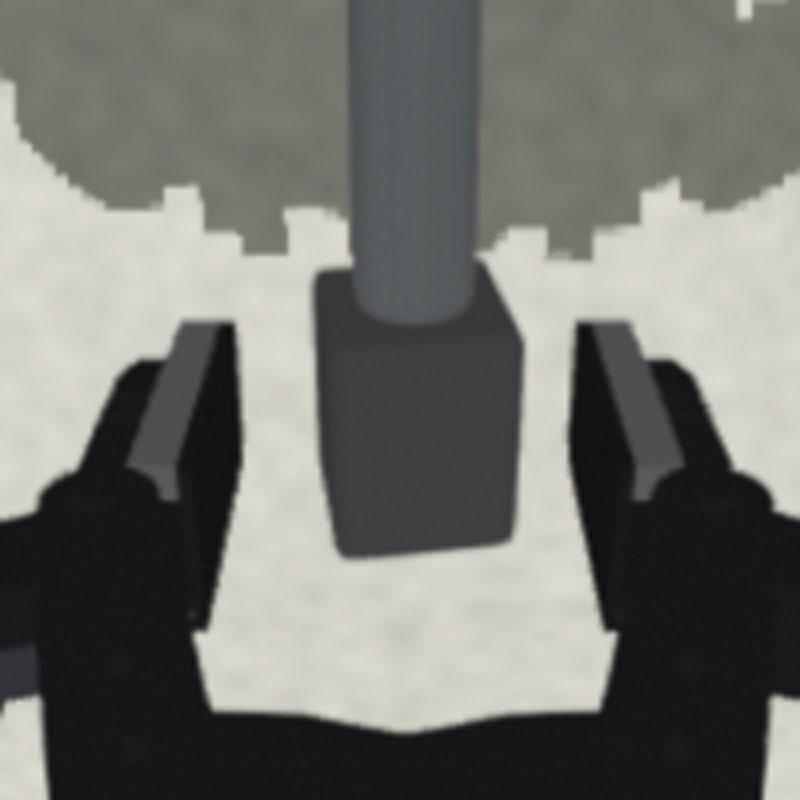

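>>> drive_tool(
  commands=[
    {"dx": 0,"dy": 0.1,"dz": 0,"turn": 0,"gripper": 1},
    {"dx": 0,"dy": 0.1,"dz": 0,"turn": 0,"gripper": 1},
    {"dx": 0,"dy": 0.1,"dz": 0,"turn": 0,"gripper": 1},
    {"dx": 0,"dy": 0.1,"dz": 0,"turn": 0,"gripper": 1},
  ],
)

```text
time_s: 17.9
eef_pos: [0.6168, 0.0457, 0.0477]
eef_rot: [0.0, 1.0, -0.007, 0.0]
wrist_force: [1.1, -1.5, -0.6]
opening: 0.244
```

```bash
python3 - <<'E'
from h import *
w=cam('wrist','w17');crop(w['image'],220,160,420,360,4,'w17c')
o=obs();print(o['eef_pos'],o['opening'],o['wrist_force'],o['torque'])
print(onz(w,[[323.3,238.5]],.065,True))
E
```

```text
[0.6167924  0.04570959 0.04774567] 0.24791747672132383 [ 1.27848356 -0.49763611 -0.20035521] [-0.15731144 -0.1098446  -0.03984118]
[[0.6173759  0.06765627 0.065     ]]
```

View pics/w17c.png

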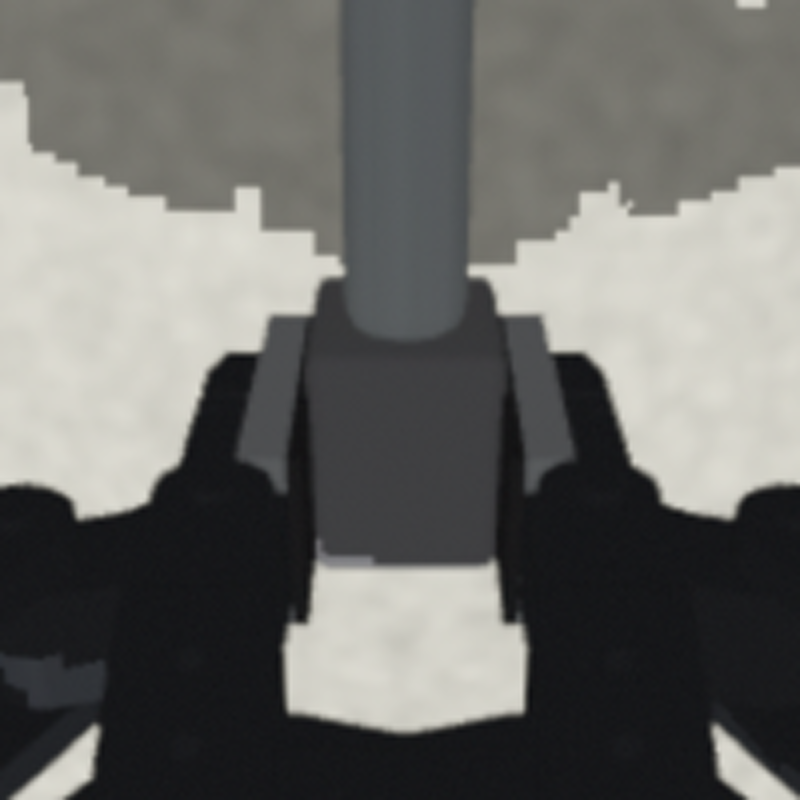

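>>> drive_tool(
  commands=[
    {"dx": 0,"dy": -1,"dz": 0,"turn": 0,"gripper": 1},
    {"dx": 0,"dy": -2,"dz": 0,"turn": 0,"gripper": 1},
    {"dx": 0,"dy": -3,"dz": 0,"turn": 0,"gripper": 1},
    {"dx": 0,"dy": -4,"dz": 0,"turn": 0,"gripper": 1},
    {"dx": 0,"dy": -4.3,"dz": 0,"turn": 0,"gripper": 1},
    {"dx": 0,"dy": -4.3,"dz": 0,"turn": 0,"gripper": 1},
  ],
)

```text
time_s: 18.7
eef_pos: [0.6184, 0.0854, 0.0492]
eef_rot: [0.003, 1.0, -0.007, 0.001]
wrist_force: [-1.6, -13.5, 8.7]
opening: 0.245
```

```bash
python3 - <<'E'
from h import *
w=cam('wrist','w18');crop(w['image'],220,160,420,360,4,'w18c')
o=obs();print(o['eef_pos'],o['opening'],o['wrist_force'],o['torque'])
E
```

```text
[0.61840189 0.08539313 0.04928579] 0.24889359908803155 [ -1.64482995 -13.62805164   8.53855305] [-2.4029308   0.31135619  0.34180243]
```

View pics/w18c.png

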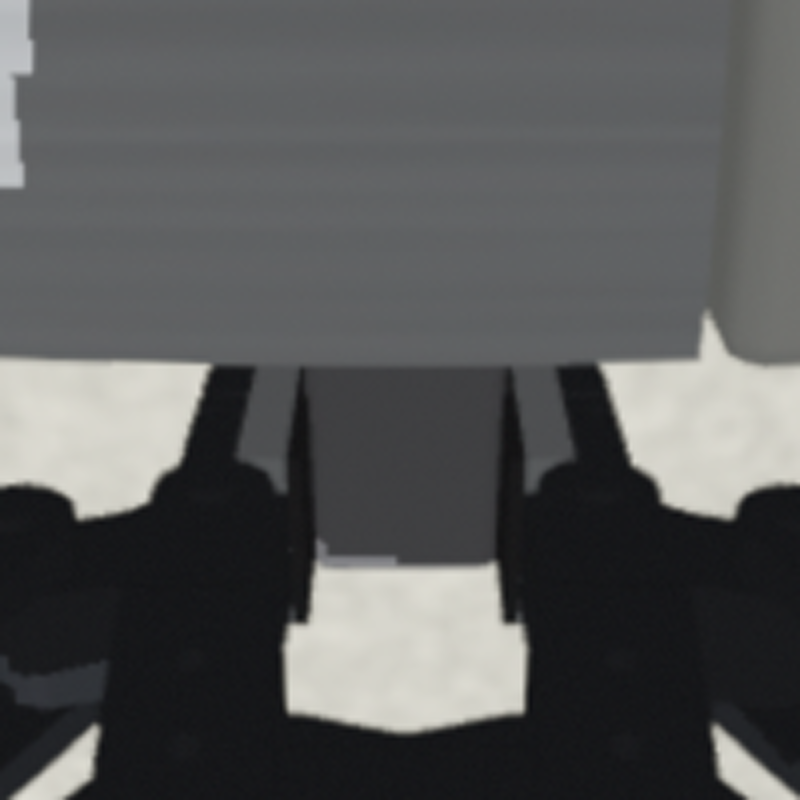

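```bash
python3 - <<'E'
from h import *
w=cam('wrist')
p=[[321.2,249.2],[321.2,301]]
A=onz(w,p,.069,True);o=obs();print(A.round(4),(A-o['eef_pos']).round(4))
print('block edge',onz(w,[[321.2,250.5]],.085,True))
print(o['q'],Rt().round(4))
E
```

```text
[[0.618  0.1037 0.069 ]
 [0.6176 0.0761 0.069 ]] [[-0.0004  0.0183  0.0197]
 [-0.0007 -0.0093  0.0197]]
block edge [[0.61805834 0.11175062 0.085     ]]
[-0.04993977  0.50929715  1.59637415 -0.00622422  1.03389743 -0.03296937] [[ 0.9999 -0.0138  0.0018]
 [-0.0138 -0.9999 -0.0054]
 [ 0.0018  0.0054 -1.    ]]
```

>>> drive_tool(
  commands=[
    {"dx": 0,"dy": 0.2,"dz": -0.15,"turn": 0,"gripper": 1},
    {"dx": 0,"dy": 0.2,"dz": -0.25,"turn": 0,"gripper": 1},
    {"dx": 0,"dy": 0.2,"dz": -0.25,"turn": 0,"gripper": 1},
  ],
)

```text
time_s: 19.18
eef_pos: [0.6175, 0.0854, 0.0498]
eef_rot: [0.001, 1.0, -0.008, 0.0]
wrist_force: [2.2, -7.2, -3.0]
opening: 0.248
```

```bash
python3 - <<'E'
from h import *
o=obs();print(o['eef_pos'],o['opening'],o['wrist_force'],o['torque'])
s=cam('scene');crop(s['image'],300,100,450,250,5,'s19c')
E
```

```text
[0.61746189 0.08538163 0.04984034] 0.24796820045621135 [ 2.16938601 -7.20193066 -3.0457099 ] [-1.55839459 -0.36383932 -0.23347384]
```

View pics/s19c.png

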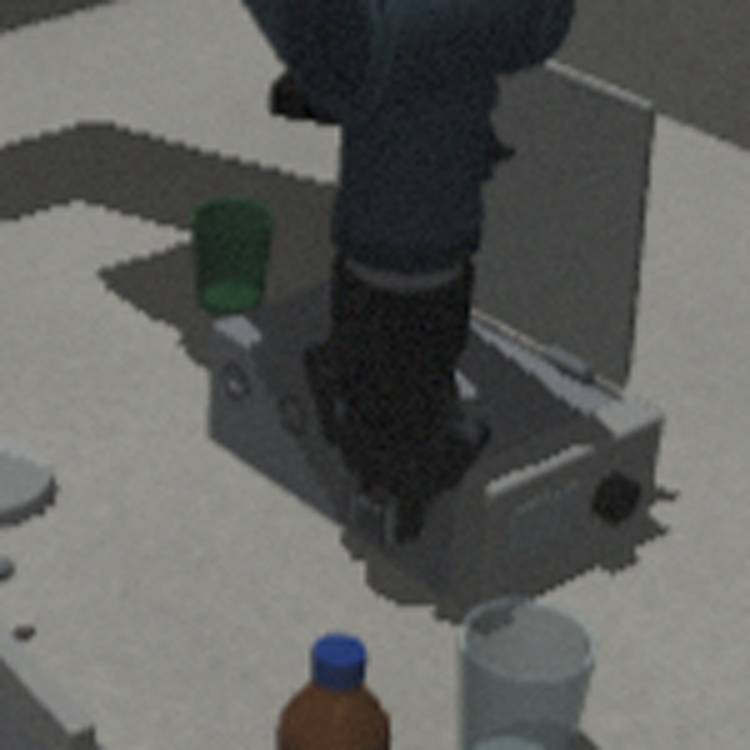

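>>> drive_tool(
  commands=[
    {"dx": 0,"dy": -0.2,"dz": 0,"turn": 0,"gripper": 1},
    {"dx": 0,"dy": -0.4,"dz": 0,"turn": 0,"gripper": 1},
    {"dx": 0,"dy": -0.5,"dz": 0,"turn": 0,"gripper": 1},
    {"dx": 0,"dy": -0.5,"dz": 0,"turn": 0,"gripper": 1},
  ],
)

```text
time_s: 19.73
eef_pos: [0.6177, 0.0898, 0.0499]
eef_rot: [0.001, 1.0, -0.008, 0.0]
wrist_force: [2.5, -8.8, -2.5]
opening: 0.244
```

```bash
python3 - <<'E'
from h import *
w=cam('wrist','w20');crop(w['image'],220,160,420,360,4,'w20c')
o=obs();print(o['eef_pos'],o['opening'],o['wrist_force'],o['torque'])
E
```

```text
[0.61766431 0.08981227 0.04994386] 0.2461782553342727 [ 2.50941194 -9.87015883 -2.04680103] [-1.83306938 -0.35999315 -0.18548332]
```

View pics/w20c.png

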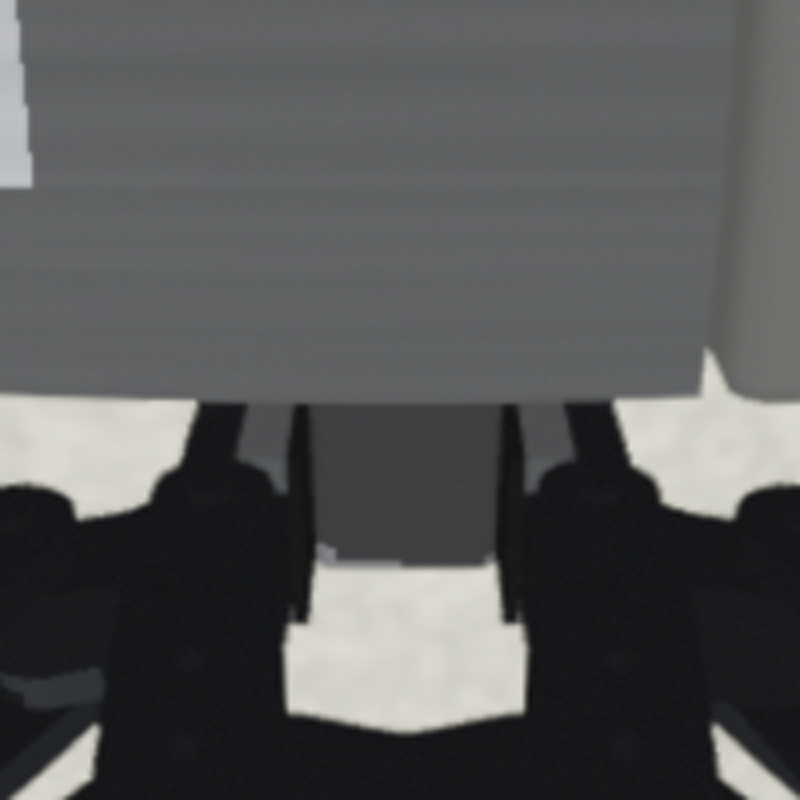

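>>> drive_tool(
  commands=[
    {"dx": 0,"dy": -0.2,"dz": 0.05,"turn": 0,"gripper": 1},
    {"dx": 0,"dy": -0.4,"dz": 0.05,"turn": 0,"gripper": 1},
    {"dx": 0,"dy": -0.4,"dz": 0.05,"turn": 0,"gripper": 1},
  ],
)

```text
time_s: 20.15
eef_pos: [0.618, 0.0936, 0.0499]
eef_rot: [0.002, 1.0, -0.007, 0.0]
wrist_force: [2.0, -10.2, 0.1]
opening: 0.247
```

```bash
python3 - <<'E'
from h import *
w=cam('wrist','w21');crop(w['image'],220,160,420,360,4,'w21c')
o=obs();print(o['eef_pos'],o['opening'],o['wrist_force'],o['torque'])
E
```

```text
[0.61794176 0.09361564 0.04982865] 0.2409906923798228 [  1.90864204 -10.4080566   -1.22422058] [-1.98184495 -0.28116151 -0.08505157]
```

>>> drive_tool(
  commands=[
    {"dx": 0,"dy": -0.2,"dz": 0,"turn": 0,"gripper": 1},
    {"dx": 0,"dy": -0.4,"dz": 0,"turn": 0,"gripper": 1},
    {"dx": 0,"dy": -0.4,"dz": 0,"turn": 0,"gripper": 1},
  ],
)

```text
time_s: 20.58
eef_pos: [0.618, 0.0942, 0.0499]
eef_rot: [0.004, 1.0, -0.008, 0.0]
wrist_force: [-0.4, -23.3, 1.0]
opening: 0.25
```

```bash
python3 - <<'E'
from h import *
w=cam('wrist','w22');crop(w['image'],220,160,420,360,4,'w22c')
o=obs();print(o['eef_pos'],o['opening'],o['wrist_force'],o['torque'])
E
```

```text
[0.61801195 0.09418853 0.04989024] 0.24568672933538785 [  0.17724169 -22.17823254   1.18902438] [-3.86642654e+00 -6.13912458e-02  7.93962756e-04]
```

View pics/w22c.png

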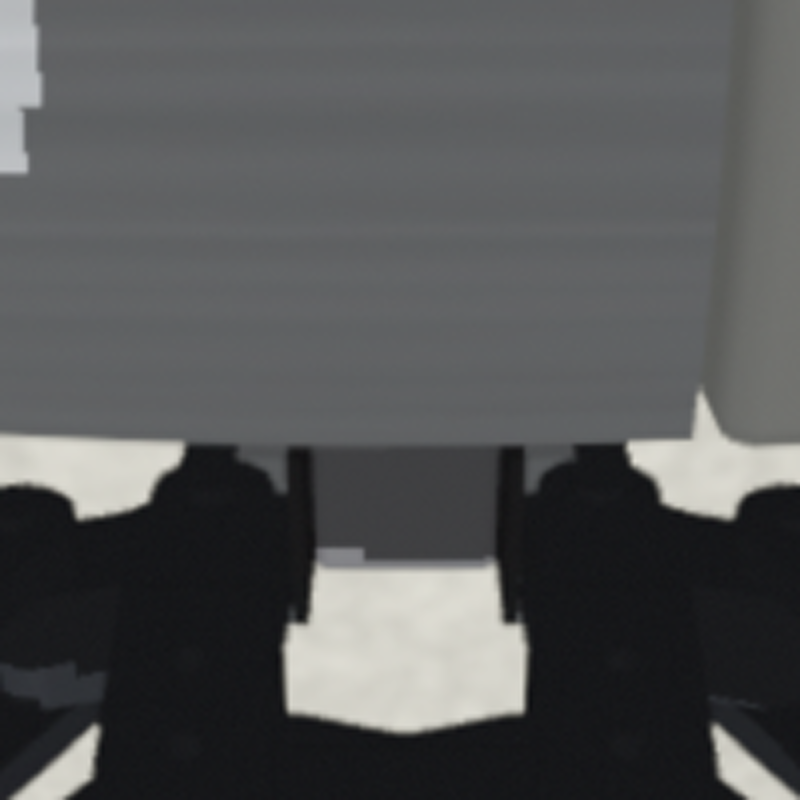

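>>> drive_tool(
  commands=[
    {"dx": 0,"dy": 0.4,"dz": 0,"turn": 0,"gripper": 0.5},
    {"dx": 0,"dy": 0.4,"dz": 0,"turn": 0,"gripper": 0.5},
    {"dx": 0,"dy": 0.6,"dz": -2,"turn": 0,"gripper": 0.5},
    {"dx": 0,"dy": 1,"dz": -7,"turn": 0,"gripper": 0.5},
    {"dx": 0,"dy": 4,"dz": -10,"turn": 0,"gripper": 0.5},
    {"dx": 0,"dy": 4,"dz": -10,"turn": 0,"gripper": 0.5},
  ],
)

```text
time_s: 21.38
eef_pos: [0.6195, 0.0586, 0.1547]
eef_rot: [0.0, 1.0, -0.008, 0.004]
wrist_force: [0.2, 0.1, -1.1]
opening: 0.5
```

```bash
python3 - <<'E'
from h import *
w=cam('wrist','w23')
s=cam('scene');crop(s['image'],220,60,450,270,3,'s23c')
o=obs();print(o['eef_pos'],o['opening'],o['wrist_force'],o['torque'])
print(go([.5093+.029*.1,-.2255+.029,.19]))
E
```

```text
[0.61681426 0.06008995 0.15041567] 0.5002694118267985 [ 0.1291131   0.48589605 -0.86681578] [-0.06782973  0.02584684 -0.00362995]
[-10.0666714   25.81291449  -3.98123114]
```

View pics/w23.png

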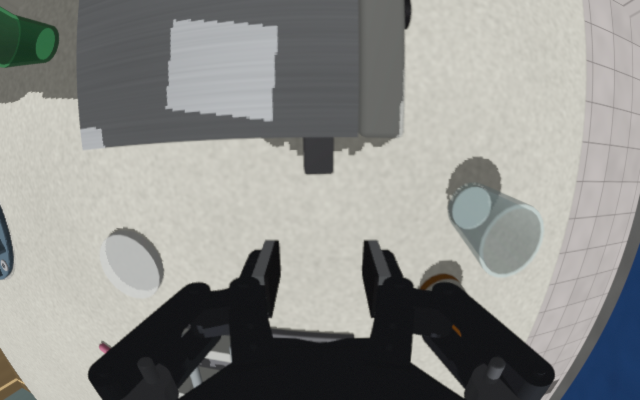

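View pics/s23c.png

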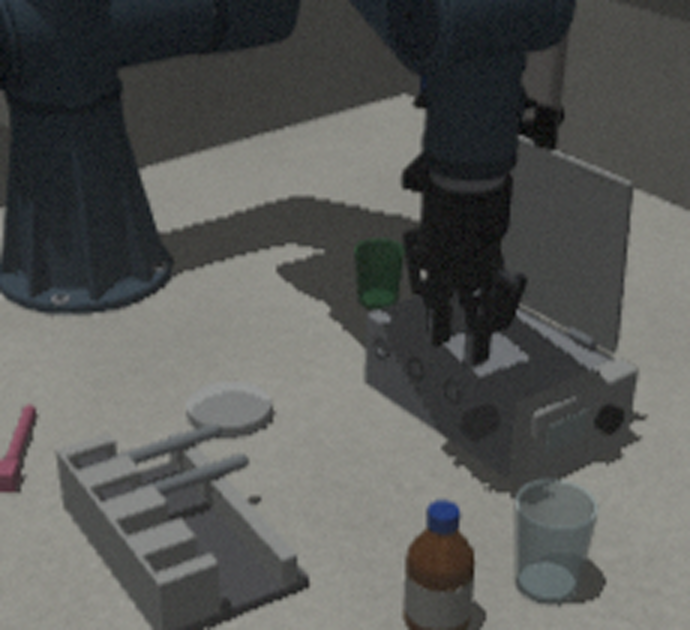

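```bash
python3 - <<'E'
from h import *
w=cam('wrist')
print(onz(w,[[319,173]],.069,True),onz(w,[[319,173]],.047,True),onz(w,[[250,141],[319,137]],.085,True))
E
```

```text
[[0.61520463 0.08591477 0.069     ]] [[0.61500928 0.0804631  0.047     ]] [[0.57007019 0.11270505 0.085     ]
 [0.61574482 0.114019   0.085     ]]
```

>>> drive_tool(
  commands=[
    {"dx": -4,"dy": 6,"dz": -4,"turn": 2,"gripper": 0.5},
    {"dx": -10.1,"dy": 25.8,"dz": -4,"turn": 5,"gripper": 0.5},
    {"dx": -10.1,"dy": 25.8,"dz": -4,"turn": 5,"gripper": 0.5},
    {"dx": -10.1,"dy": 25.8,"dz": -4,"turn": 5,"gripper": 0.5},
    {"dx": -10.1,"dy": 25.8,"dz": -4,"turn": 5,"gripper": 0.5},
    {"dx": -10.1,"dy": 25.8,"dz": -4,"turn": 5,"gripper": 0.5},
    {"dx": -10.1,"dy": 25.8,"dz": -4,"turn": 5,"gripper": 0.5},
  ],
)

```text
time_s: 22.4
eef_pos: [0.5117, -0.1955, 0.1885]
eef_rot: [-0.001, 0.999, -0.051, -0.001]
wrist_force: [0.5, 0.6, 0.5]
opening: 0.5
```

```bash
python3 - <<'E'
from h import *
w=cam('wrist','w24');crop(w['image'],200,60,440,260,3,'w24c')
o=obs();print(o['eef_pos'],o['opening']);print(Rt().round(3))
E
```

```text
[ 0.51192057 -0.19524646  0.18869989] 0.5027512377088575
[[ 0.995 -0.101 -0.001]
 [-0.101 -0.995  0.002]
 [-0.002 -0.001 -1.   ]]
```

View pics/w24c.png

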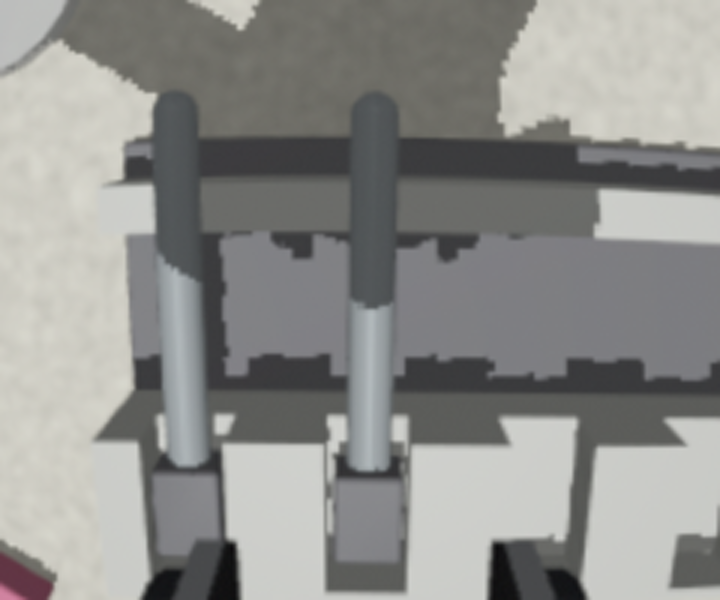

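```bash
python3 - <<'E'
from h import *
w=cam('wrist')
rods(w,[((370,468),(375,95)),((188,462),(174,95))],off=(200,60),s=3)
o=obs();R=Rt()
for (a,b) in [((370,468),(375,95))]:
    W=onz(w,[[200+a[0]/3,60+a[1]/3],[200+b[0]/3,60+b[1]/3]],.05,True); u=(W[1]-W[0])/np.linalg.norm(W[1]-W[0]); print(go(W[0]+u*.029+[0,0,-.01]), W[0])
E
```

```text
shoulder [ 0.5102 -0.2256  0.05  ] nose [ 0.5231 -0.1111  0.05  ] len 0.1153 yaw 83.6
shoulder [ 0.4524 -0.218   0.05  ] nose [ 0.4646 -0.1039  0.05  ] len 0.1147 yaw 83.91
[ 0.17073487  0.16038794 14.88957591] [ 0.5102213  -0.22562503  0.05      ]
```

>>> drive_tool(
  commands=[
    {"dx": 0.17,"dy": 0.1,"dz": 5,"turn": 0.5,"gripper": 0.5},
    {"dx": 0.17,"dy": 0.1,"dz": 10,"turn": 0.5,"gripper": 0.5},
    {"dx": 0.17,"dy": 0.1,"dz": 14,"turn": 0.5,"gripper": 0.5},
    {"dx": 0.17,"dy": 0.1,"dz": 14.9,"turn": 0.5,"gripper": 0.5},
    {"dx": 0.17,"dy": 0.1,"dz": 14.9,"turn": 0.5,"gripper": 0.5},
    {"dx": 0.17,"dy": 0.1,"dz": 14.9,"turn": 0.5,"gripper": 1},
    {"dx": 0.17,"dy": 0.1,"dz": 14.9,"turn": 0.5,"gripper": 1},
    {"dx": 0.17,"dy": 0.1,"dz": 14.9,"turn": 0.5,"gripper": 1},
    {"dx": 0.17,"dy": 0.1,"dz": 14.9,"turn": 0.5,"gripper": 1},
  ],
)

```text
time_s: 23.62
eef_pos: [0.5147, -0.1986, 0.0428]
eef_rot: [0.001, 0.998, -0.056, 0.001]
wrist_force: [-0.7, 1.3, 5.3]
opening: 0.139
```

```bash
python3 - <<'E'
from h import *
w=cam('wrist','w25')
o=obs();print(o['eef_pos'],o['opening'],o['wrist_force']);print(Rt().round(3))
E
```

```text
[ 0.51466395 -0.19859253  0.04274377] 0.14512694502183743 [-1.31258988  1.7868984   5.65656784]
[[ 0.994 -0.111  0.003]
 [-0.111 -0.994 -0.001]
 [ 0.003  0.001 -1.   ]]
```

View pics/w25.png

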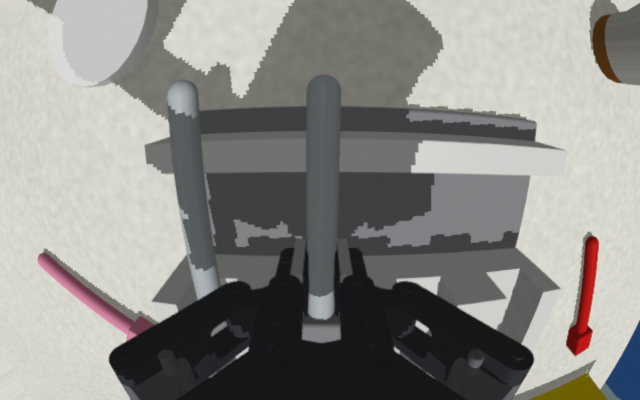

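>>> drive_tool(
  commands=[
    {"dx": 0,"dy": 0,"dz": -2,"turn": 0,"gripper": 1},
    {"dx": 0,"dy": 0,"dz": -6,"turn": 0,"gripper": 1},
    {"dx": 0,"dy": 0,"dz": -6,"turn": 0,"gripper": 1},
  ],
)

```text
time_s: 24.05
eef_pos: [0.5163, -0.1999, 0.1052]
eef_rot: [0.002, 0.998, -0.055, 0.004]
wrist_force: [-0.3, -0.2, -0.9]
opening: 0.14
```

```bash
python3 - <<'E'
from h import *
o=obs();print(o['eef_pos'],o['opening'],o['wrist_force']); print(go([.5041,.0047,.0507]))
E
```

```text
[ 0.51630319 -0.19986231  0.10516767] 0.13973131998564378 [-0.25064556 -0.1696705  -0.91138127]
[ -3.51951768 -20.21671975   5.33957753]
```

>>> drive_tool(
  commands=[
    {"dx": -0.8,"dy": -5,"dz": 0,"turn": -2,"gripper": 1},
    {"dx": -1.6,"dy": -10.5,"dz": 0,"turn": -5.5,"gripper": 1},
    {"dx": -2.4,"dy": -16,"dz": 0,"turn": -5.5,"gripper": 1},
    {"dx": -3.2,"dy": -19.9,"dz": 0,"turn": -5.5,"gripper": 1},
    {"dx": -3.2,"dy": -19.9,"dz": 3,"turn": -5.5,"gripper": 1},
    {"dx": -3.2,"dy": -19.9,"dz": 4.9,"turn": -5.5,"gripper": 1},
    {"dx": -3.2,"dy": -19.9,"dz": 4.9,"turn": -5.5,"gripper": 1},
    {"dx": -3.2,"dy": -19.9,"dz": 4.9,"turn": -5.5,"gripper": 1},
  ],
)

```text
time_s: 25.05
eef_pos: [0.5042, 0.003, 0.0522]
eef_rot: [0.0, 1.0, -0.008, 0.0]
wrist_force: [0.6, -0.6, -1.1]
opening: 0.141
```

```bash
python3 - <<'E'
from h import *
w=cam('wrist','w26')
o=obs();print(o['eef_pos'],o['opening'],o['wrist_force']);print(Rt().round(3)); print(go([.5041,.0047,.0507]))
crop(w['image'],160,0,420,180,3,'w26c')
E
```

```text
[0.50449413 0.00293495 0.05252528] 0.1401877478124237 [ 0.18863872  0.07739426 -0.40895278]
[[ 1.    -0.015  0.001]
 [-0.015 -1.    -0.   ]
 [ 0.001  0.    -1.   ]]
[-0.0423859  -0.17593955  0.18240794]
```

View pics/w26c.png

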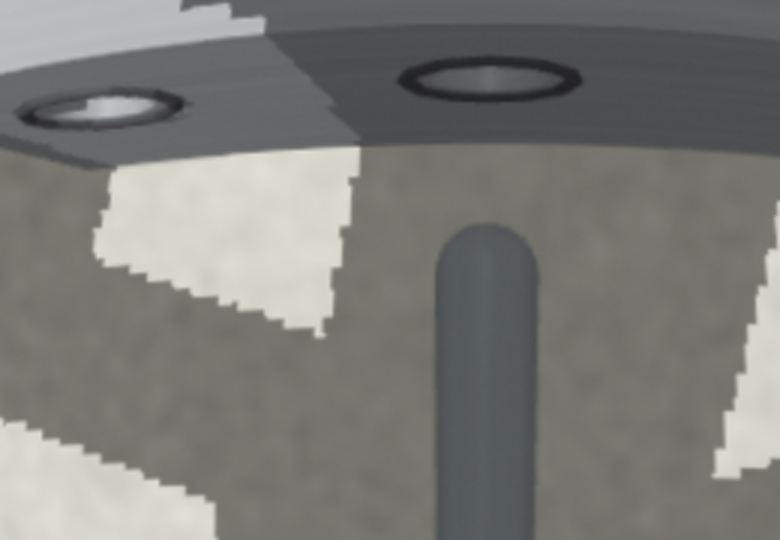

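```bash
python3 - <<'E'
from h import *
w=cam('wrist');print(obs()['eef_pos'])
print(onz(w,[[323.3,26.1]],.058,True).round(4), onz(w,[[322,90],[321.8,133],[321.8,170]],.058,True).round(4))
E
```

```text
[0.50460769 0.00287505 0.05263771]
[[0.5064 0.1129 0.058 ]] [[0.5055 0.0856 0.058 ]
 [0.5051 0.0676 0.058 ]
 [0.5049 0.0516 0.058 ]]
```

>>> drive_tool(
  commands=[
    {"dx": 0.04,"dy": 0,"dz": 0.2,"turn": 0,"gripper": 1},
    {"dx": 0.04,"dy": -1,"dz": 0.2,"turn": 0,"gripper": 1},
    {"dx": 0.04,"dy": -1.6,"dz": 0.2,"turn": 0,"gripper": 1},
    {"dx": 0.04,"dy": -2.1,"dz": 0.2,"turn": 0,"gripper": 1},
    {"dx": 0.04,"dy": -2.6,"dz": 0.2,"turn": 0,"gripper": 1},
    {"dx": 0.04,"dy": -3.1,"dz": 0.2,"turn": 0,"gripper": 1},
    {"dx": 0.04,"dy": -3.6,"dz": 0.2,"turn": 0,"gripper": 1},
    {"dx": 0.04,"dy": -3.6,"dz": 0.2,"turn": 0,"gripper": 1},
  ],
)

```text
time_s: 26.15
eef_pos: [0.5047, 0.0396, 0.0496]
eef_rot: [-0.0, 1.0, -0.007, 0.0]
wrist_force: [-0.3, 0.5, -0.4]
opening: 0.137
```

```bash
python3 - <<'E'
from h import *
w=cam('wrist','w27')
o=obs();print(o['eef_pos'],o['opening'],o['wrist_force'],o['torque']);print(Rt().round(3))
E
```

```text
[0.5047306  0.03942083 0.04965737] 0.13958660461951813 [ 0.23927518  0.06582019 -1.22524702] [ 0.00076223 -0.04962336 -0.00211385]
[[ 1.    -0.015  0.   ]
 [-0.015 -1.    -0.   ]
 [ 0.     0.    -1.   ]]
```

View pics/w27.png

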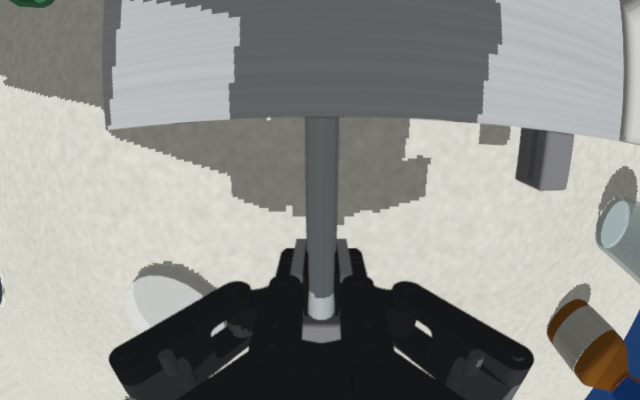

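>>> drive_tool(
  commands=[
    {"dx": 0,"dy": -1,"dz": -0.08,"turn": 0,"gripper": 1},
    {"dx": 0,"dy": -2,"dz": -0.08,"turn": 0,"gripper": 1},
    {"dx": 0,"dy": -3,"dz": -0.08,"turn": 0,"gripper": 1},
    {"dx": 0,"dy": -4,"dz": -0.08,"turn": 0,"gripper": 1},
    {"dx": 0,"dy": -5,"dz": -0.08,"turn": 0,"gripper": 1},
    {"dx": 0,"dy": -5.3,"dz": -0.08,"turn": 0,"gripper": 1},
    {"dx": 0,"dy": -5.3,"dz": -0.08,"turn": 0,"gripper": 1},
  ],
)

```text
time_s: 27.08
eef_pos: [0.5055, 0.0927, 0.0504]
eef_rot: [-0.0, 1.0, -0.007, -0.0]
wrist_force: [-0.4, 0.0, -1.4]
opening: 0.141
```

```bash
python3 - <<'E'
from h import *
w=cam('wrist','w28')
o=obs();print(o['eef_pos'],o['opening'],o['wrist_force'],o['torque']);print(Rt().round(3))
E
```

```text
[0.50539971 0.09266018 0.05036117] 0.14303932432862262 [-0.38768436 -0.46859991 -0.67222844] [-0.05512594  0.03431347  0.00725059]
[[ 1.    -0.015 -0.   ]
 [-0.015 -1.     0.001]
 [-0.    -0.001 -1.   ]]
```

View pics/w28.png

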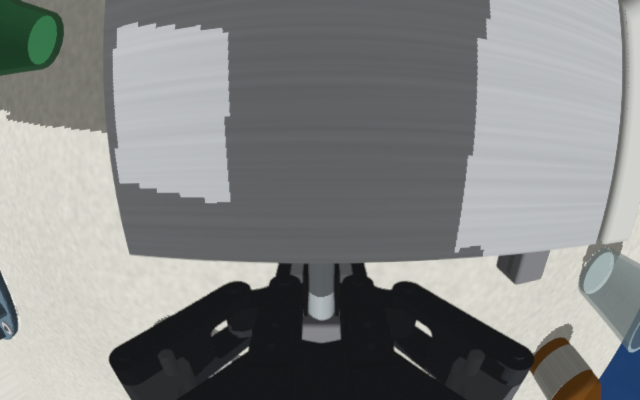

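>>> drive_tool(
  commands=[
    {"dx": 0,"dy": 0,"dz": 0,"turn": 0,"gripper": 0.5},
    {"dx": 0,"dy": 0,"dz": 0,"turn": 0,"gripper": 0.5},
    {"dx": 0,"dy": 2,"dz": 0,"turn": 0,"gripper": 0.5},
    {"dx": 0,"dy": 4.5,"dz": 0,"turn": 0,"gripper": 0.5},
    {"dx": 0,"dy": 4.5,"dz": 0,"turn": 0,"gripper": 0.5},
    {"dx": 0,"dy": 4.5,"dz": 0,"turn": 0,"gripper": 0.5},
  ],
)

```text
time_s: 27.88
eef_pos: [0.5049, 0.0476, 0.0505]
eef_rot: [-0.0, 1.0, -0.008, 0.0]
wrist_force: [0.9, -0.1, -0.5]
opening: 0.499
```

```bash
python3 - <<'E'
from h import *
w=cam('wrist');crop(w['image'],220,160,420,360,3,'w29c')
o=obs();print(o['eef_pos'],o['opening'],o['wrist_force'])
E
```

```text
[0.5048494  0.04779679 0.05049417] 0.5022056798878295 [ 0.27482694 -0.216638    1.04363499]
```

View pics/w29c.png

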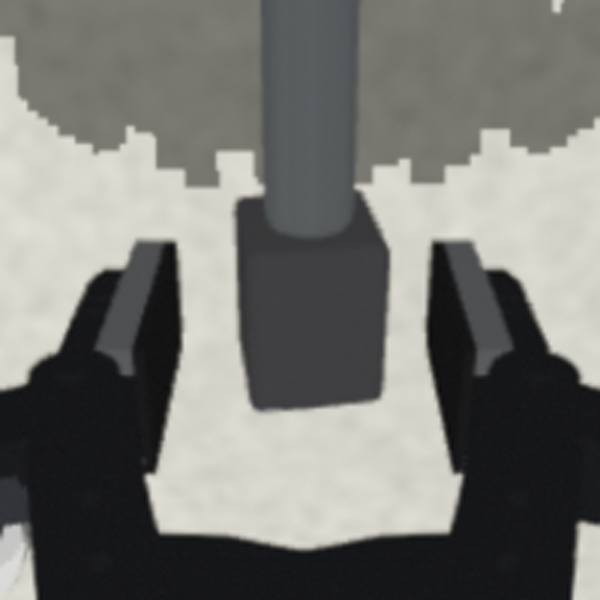

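Good: the cap sits between the pads. Close and push it home.

>>> drive_tool(
  commands=[
    {"dx": 0.1,"dy": 0,"dz": 0,"turn": 0,"gripper": 1},
    {"dx": 0.1,"dy": 0,"dz": 0,"turn": 0,"gripper": 1},
    {"dx": 0.1,"dy": 0,"dz": 0,"turn": 0,"gripper": 1},
    {"dx": 0.1,"dy": 0,"dz": 0,"turn": 0,"gripper": 1},
    {"dx": 0.1,"dy": -1,"dz": 0,"turn": 0,"gripper": 1},
    {"dx": 0.1,"dy": -2,"dz": 0,"turn": 0,"gripper": 1},
    {"dx": 0.1,"dy": -3,"dz": 0,"turn": 0,"gripper": 1},
    {"dx": 0.1,"dy": -4,"dz": 0,"turn": 0,"gripper": 1},
    {"dx": 0.1,"dy": -4.3,"dz": 0,"turn": 0,"gripper": 1},
    {"dx": 0.1,"dy": -4.6,"dz": 0,"turn": 0,"gripper": 1},
    {"dx": 0.1,"dy": -4.6,"dz": 0,"turn": 0,"gripper": 1},
  ],
)

```text
time_s: 29.3
eef_pos: [0.5074, 0.0882, 0.0525]
eef_rot: [0.005, 1.0, -0.006, 0.0]
wrist_force: [-7.8, -24.4, 19.9]
opening: 0.253
```

```bash
python3 - <<'E'
from h import *
w=cam('wrist');crop(w['image'],220,160,420,360,3,'w30c')
o=obs();print(o['eef_pos'],o['opening'],o['wrist_force'],o['torque'])
E
```

```text
[0.50739823 0.08814431 0.05248678] 0.2542456206470119 [ -8.03929492 -25.75097216  19.24213637] [-4.10025857  1.31210551  0.21131728]
```

View pics/w30c.png

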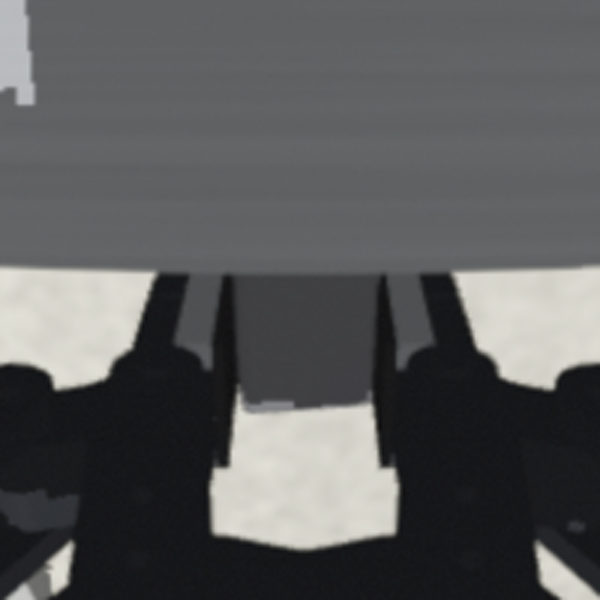

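>>> drive_tool(
  commands=[
    {"dx": -0.1,"dy": 0.3,"dz": -0.2,"turn": 0,"gripper": 1},
    {"dx": -0.15,"dy": 0.3,"dz": -0.35,"turn": 0,"gripper": 1},
    {"dx": -0.15,"dy": 0.3,"dz": -0.35,"turn": 0,"gripper": 1},
  ],
)

```text
time_s: 29.72
eef_pos: [0.5052, 0.0888, 0.0539]
eef_rot: [0.001, 1.0, -0.007, 0.0]
wrist_force: [2.2, -6.3, -0.5]
opening: 0.254
```

```bash
python3 - <<'E'
from h import *
o=obs();print(o['eef_pos'],o['opening'],o['wrist_force'],o['torque'])
E
```

```text
[0.50515706 0.0888023  0.05389796] 0.2539790689791795 [ 2.15431022 -6.28183903 -0.49512049] [-1.26133283 -0.16408865 -0.02868518]
```

>>> drive_tool(
  commands=[
    {"dx": 0.05,"dy": -0.2,"dz": 0,"turn": 0,"gripper": 1},
    {"dx": 0.05,"dy": -0.4,"dz": 0,"turn": 0,"gripper": 1},
    {"dx": 0.05,"dy": -0.6,"dz": 0,"turn": 0,"gripper": 1},
    {"dx": 0.05,"dy": -0.6,"dz": 0,"turn": 0,"gripper": 1},
  ],
)

```text
time_s: 30.22
eef_pos: [0.5056, 0.0943, 0.0537]
eef_rot: [0.002, 1.0, -0.007, -0.0]
wrist_force: [0.8, -9.6, -2.7]
opening: 0.257
```

```bash
python3 - <<'E'
from h import *
w=cam('wrist');crop(w['image'],220,160,420,360,3,'w31c')
o=obs();print(o['eef_pos'],o['opening'],o['wrist_force'],o['torque'])
E
```

```text
[0.50556029 0.09432705 0.05366225] 0.2538298248222213 [ 0.86395343 -8.37943485 -1.83961104] [-1.68292216 -0.07243959 -0.05386548]
```

View pics/w31c.png

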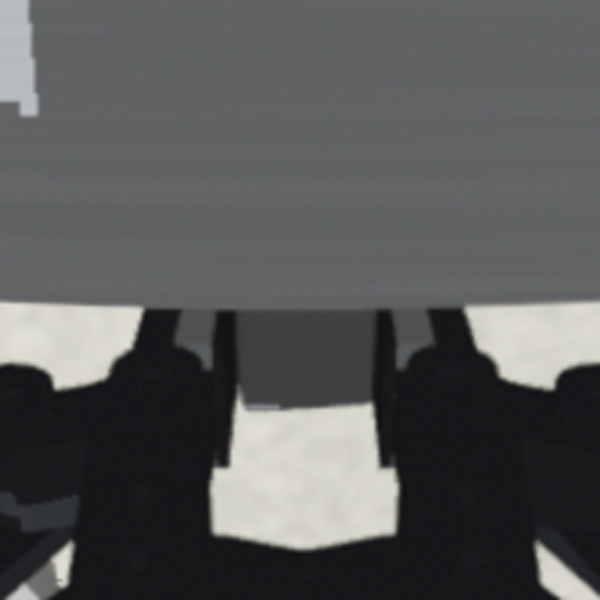

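>>> drive_tool(
  commands=[
    {"dx": 0,"dy": -0.2,"dz": 0.05,"turn": 0,"gripper": 1},
    {"dx": 0,"dy": -0.4,"dz": 0.05,"turn": 0,"gripper": 1},
    {"dx": 0,"dy": -0.5,"dz": 0.05,"turn": 0,"gripper": 1},
    {"dx": 0,"dy": -0.5,"dz": 0.05,"turn": 0,"gripper": 1},
  ],
)

```text
time_s: 30.78
eef_pos: [0.5056, 0.0947, 0.0536]
eef_rot: [0.006, 1.0, -0.007, -0.001]
wrist_force: [-3.9, -32.5, 4.0]
opening: 0.26
```

```bash
python3 - <<'E'
from h import *
w=cam('wrist');crop(w['image'],220,160,420,360,4,'w32c')
o=obs();print(o['eef_pos'],o['opening'],o['wrist_force'],o['torque'])
E
```

```text
[0.50567148 0.09463918 0.0536279 ] 0.2553104996525504 [ -3.79792276 -32.21327321   4.69453261] [-5.29741723  0.57813758 -0.04220888]
```

View pics/w32c.png

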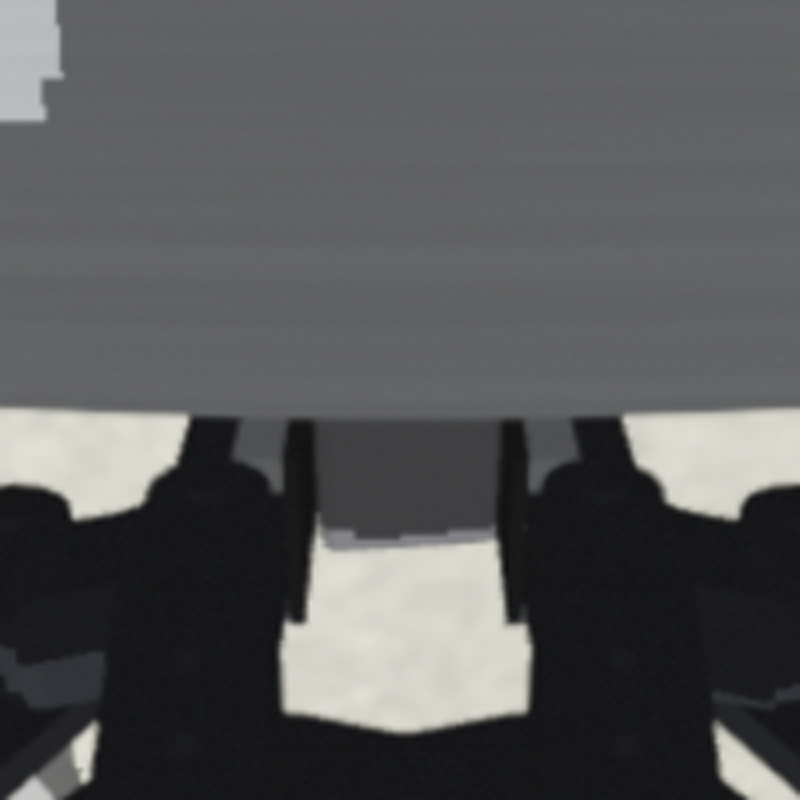

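>>> drive_tool(
  commands=[
    {"dx": 0,"dy": 0.5,"dz": 0,"turn": 0,"gripper": 0.5},
    {"dx": 0,"dy": 0.5,"dz": 0,"turn": 0,"gripper": 0.5},
    {"dx": 0,"dy": 0.7,"dz": -2,"turn": 0,"gripper": 0.5},
    {"dx": 0,"dy": 1,"dz": -7,"turn": 0,"gripper": 0.5},
    {"dx": 0,"dy": 4,"dz": -10,"turn": 0,"gripper": 0.5},
    {"dx": 0,"dy": 4,"dz": -10,"turn": 0,"gripper": 0.5},
  ],
)

```text
time_s: 31.58
eef_pos: [0.5071, 0.0607, 0.1562]
eef_rot: [0.0, 1.0, -0.008, 0.003]
wrist_force: [0.1, 0.8, 0.2]
opening: 0.499
```

```bash
python3 - <<'E'
from h import *
w=cam('wrist','w33');s=cam('scene');crop(s['image'],220,60,450,270,3,'s33c')
o=obs();print(o['eef_pos'],o['opening'],o['wrist_force'],o['torque'])
print(go([.4524+.029*.1,-.2185+.029,.19]))
E
```

```text
[0.50467142 0.0618916  0.15301891] 0.5016610547387577 [ 0.68277406  0.40518988 -0.67547738] [ 0.03516324  0.05143199 -0.01126643]
[-4.55494801 25.20937846 -3.71058385]
```

View pics/w33.png

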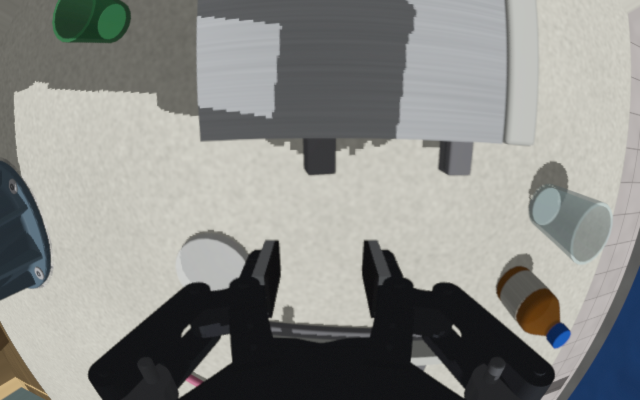

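View pics/s33c.png

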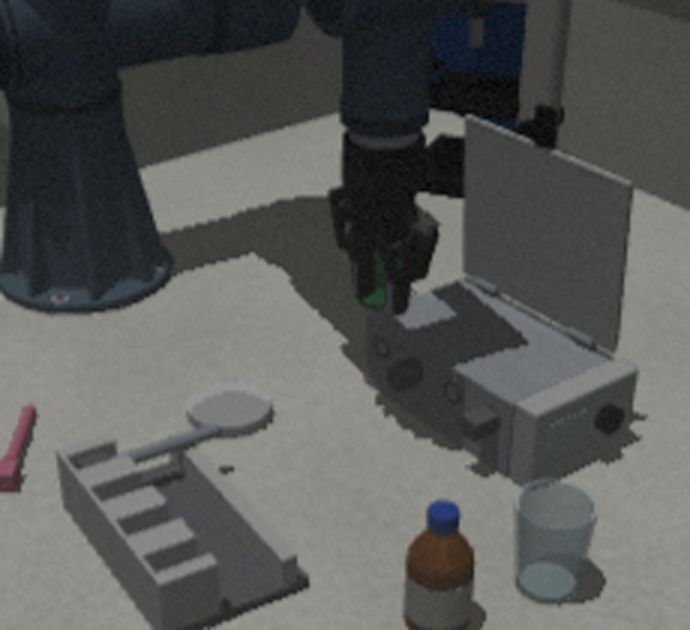

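Both caps meet the face. On to the third rod.

>>> drive_tool(
  commands=[
    {"dx": -2,"dy": 6,"dz": -4,"turn": 2,"gripper": 0.5},
    {"dx": -4.6,"dy": 25.2,"dz": -4,"turn": 5.3,"gripper": 0.5},
    {"dx": -4.6,"dy": 25.2,"dz": -4,"turn": 5.3,"gripper": 0.5},
    {"dx": -4.6,"dy": 25.2,"dz": -4,"turn": 5.3,"gripper": 0.5},
    {"dx": -4.6,"dy": 25.2,"dz": -4,"turn": 5.3,"gripper": 0.5},
    {"dx": -4.6,"dy": 25.2,"dz": -4,"turn": 5.3,"gripper": 0.5},
    {"dx": -4.6,"dy": 25.2,"dz": -4,"turn": 5.3,"gripper": 0.5},
  ],
)

```text
time_s: 32.55
eef_pos: [0.4552, -0.188, 0.1925]
eef_rot: [-0.001, 0.999, -0.053, -0.001]
wrist_force: [0.2, 0.9, 0.0]
opening: 0.5
```

```bash
python3 - <<'E'
from h import *
w=cam('wrist','w34');crop(w['image'],200,60,440,260,3,'w34c')
o=obs();print(o['eef_pos'],o['opening']);print(Rt().round(3))
E
```

```text
[ 0.45537994 -0.18798776  0.19275663] 0.5006684569998412
[[ 0.994 -0.105 -0.001]
 [-0.105 -0.994  0.001]
 [-0.001 -0.001 -1.   ]]
```

View pics/w34c.png

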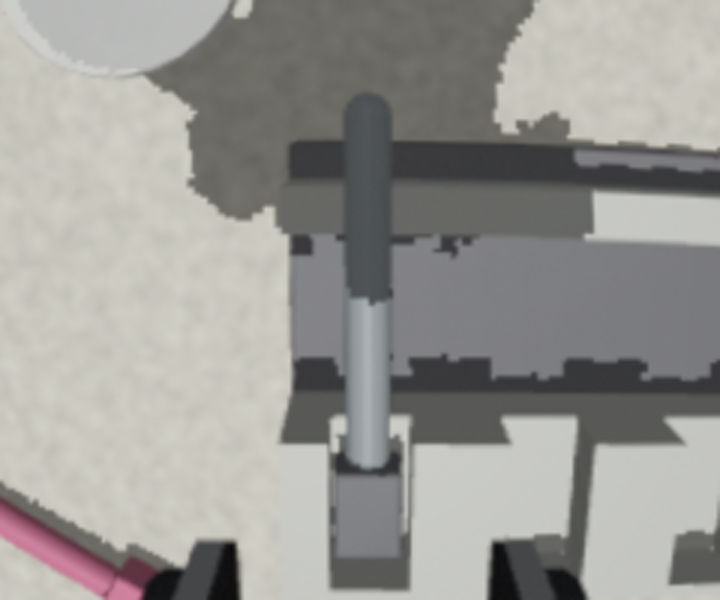

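```bash
python3 - <<'E'
from h import *
w=cam('wrist')
P=[[200+369/3,60+465/3],[200+368/3,60+95/3]]
W=onz(w,P,.05,True);u=(W[1]-W[0])/np.linalg.norm(W[1]-W[0]);print(W.round(4),np.degrees(np.arctan2(u[1],u[0])),go(W[0]+u*.029-[0,0,.01]))
print('pink',onz(w,[[200+140/3,60+580/3]],.01,True))
E
```

```text
[[ 0.4532 -0.2189  0.05  ]
 [ 0.4649 -0.1036  0.05  ]] 84.20344712594084 [ 0.10041618  0.20150692 15.29703826]
pink [[ 0.35656542 -0.27470236  0.01      ]]
```

>>> drive_tool(
  commands=[
    {"dx": 0.1,"dy": 0.15,"dz": 5,"turn": -0.1,"gripper": 0.5},
    {"dx": 0.1,"dy": 0.15,"dz": 10,"turn": -0.1,"gripper": 0.5},
    {"dx": 0.1,"dy": 0.15,"dz": 14,"turn": -0.1,"gripper": 0.5},
    {"dx": 0.1,"dy": 0.15,"dz": 15.2,"turn": -0.1,"gripper": 0.5},
    {"dx": 0.1,"dy": 0.15,"dz": 15.2,"turn": -0.1,"gripper": 0.5},
    {"dx": 0.1,"dy": 0.15,"dz": 15.2,"turn": -0.1,"gripper": 1},
    {"dx": 0.1,"dy": 0.15,"dz": 15.2,"turn": -0.1,"gripper": 1},
    {"dx": 0.1,"dy": 0.15,"dz": 15.2,"turn": -0.1,"gripper": 1},
    {"dx": 0.1,"dy": 0.15,"dz": 15.2,"turn": -0.1,"gripper": 1},
  ],
)

```text
time_s: 33.78
eef_pos: [0.4575, -0.1925, 0.0434]
eef_rot: [0.001, 0.999, -0.053, 0.002]
wrist_force: [-0.9, 0.8, 6.4]
opening: 0.139
```

```bash
python3 - <<'E'
from h import *
w=cam('wrist','w35')
o=obs();print(o['eef_pos'],o['opening'],o['wrist_force']);print(Rt().round(3))
E
```

```text
[ 0.45752822 -0.19247251  0.04337855] 0.13510517178093798 [-0.0566183   0.50163711  6.86684434]
[[ 0.994 -0.106  0.003]
 [-0.106 -0.994 -0.002]
 [ 0.003  0.002 -1.   ]]
```

View pics/w35.png

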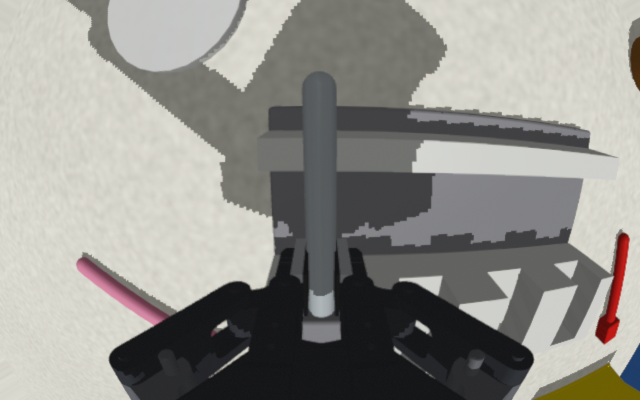

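>>> drive_tool(
  commands=[
    {"dx": 0,"dy": 0,"dz": -2,"turn": 0,"gripper": 1},
    {"dx": 0,"dy": 0,"dz": -6,"turn": 0,"gripper": 1},
    {"dx": 0,"dy": 0,"dz": -6,"turn": 0,"gripper": 1},
    {"dx": -0.8,"dy": -5,"dz": -6,"turn": -2,"gripper": 1},
    {"dx": -1.6,"dy": -10.5,"dz": -6,"turn": -5.2,"gripper": 1},
    {"dx": -2.4,"dy": -15,"dz": -6,"turn": -5.2,"gripper": 1},
    {"dx": -2.9,"dy": -19.3,"dz": -6,"turn": -5.2,"gripper": 1},
    {"dx": -2.9,"dy": -19.3,"dz": -3,"turn": -5.2,"gripper": 1},
    {"dx": -2.9,"dy": -19.3,"dz": -1,"turn": -5.2,"gripper": 1},
    {"dx": -2.9,"dy": -19.3,"dz": -1,"turn": -5.2,"gripper": 1},
    {"dx": -2.9,"dy": -19.3,"dz": -1,"turn": -5.2,"gripper": 1},
  ],
)

```text
time_s: 35.2
eef_pos: [0.4479, 0.0032, 0.0518]
eef_rot: [0.0, 1.0, -0.008, 0.0]
wrist_force: [0.6, 0.3, -0.8]
opening: 0.138
```

```bash
python3 - <<'E'
from h import *
w=cam('wrist','w36')
o=obs();print(o['eef_pos'],o['opening'],o['wrist_force']);print(Rt().round(3))
crop(w['image'],200,0,460,180,3,'w36c')
E
```

```text
[0.44823526 0.00302457 0.05213301] 0.13782188356801828 [ 0.03580478 -0.16970031 -0.82320757]
[[ 1.    -0.015  0.001]
 [-0.015 -1.    -0.   ]
 [ 0.001  0.    -1.   ]]
```

View pics/w36c.png

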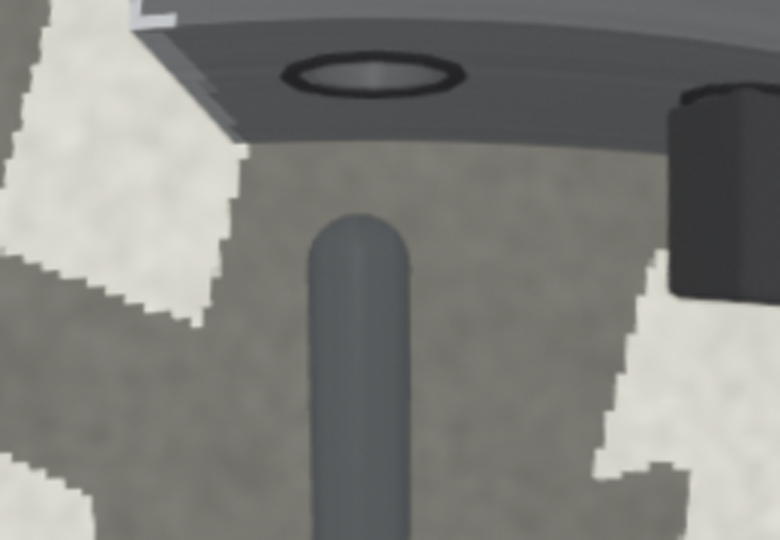

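```bash
python3 - <<'E'
from h import *
w=cam('wrist')
print(onz(w,[[324.2,24.5]],.058,True).round(4), onz(w,[[319.7,88.3],[320.2,127],[320.7,166.7]],.058,True).round(4))
E
```

```text
[[0.4505 0.1136 0.058 ]] [[0.4483 0.0864 0.058 ]
 [0.4482 0.0703 0.058 ]
 [0.4482 0.0533 0.058 ]]
```

>>> drive_tool(
  commands=[
    {"dx": 0.05,"dy": 0,"dz": 0.1,"turn": 0.9,"gripper": 1},
    {"dx": 0.05,"dy": -1,"dz": 0.1,"turn": 0.9,"gripper": 1},
    {"dx": 0.05,"dy": -1.6,"dz": 0.1,"turn": 0.9,"gripper": 1},
    {"dx": 0.05,"dy": -2.1,"dz": 0.1,"turn": 0.9,"gripper": 1},
    {"dx": 0.05,"dy": -2.6,"dz": 0.1,"turn": 0.9,"gripper": 1},
    {"dx": 0.05,"dy": -3.1,"dz": 0.1,"turn": 0.9,"gripper": 1},
    {"dx": 0.05,"dy": -3.6,"dz": 0.1,"turn": 0.9,"gripper": 1},
    {"dx": 0.05,"dy": -3.6,"dz": 0.1,"turn": 0.9,"gripper": 1},
  ],
)

```text
time_s: 36.3
eef_pos: [0.4486, 0.0397, 0.0504]
eef_rot: [-0.0, 1.0, -0.015, -0.0]
wrist_force: [-0.1, 0.6, -0.4]
opening: 0.136
```

```bash
python3 - <<'E'
from h import *
w=cam('wrist','w37')
o=obs();print(o['eef_pos'],o['opening'],o['wrist_force'],o['torque']);print(Rt().round(3))
E
```

```text
[0.44867879 0.03947492 0.05043771] 0.13784119445414308 [-0.08112943  0.07825799 -1.40424655] [0.02718169 0.01809649 0.03032928]
[[ 1.   -0.03 -0.  ]
 [-0.03 -1.   -0.  ]
 [-0.    0.   -1.  ]]
```

View pics/w37.png

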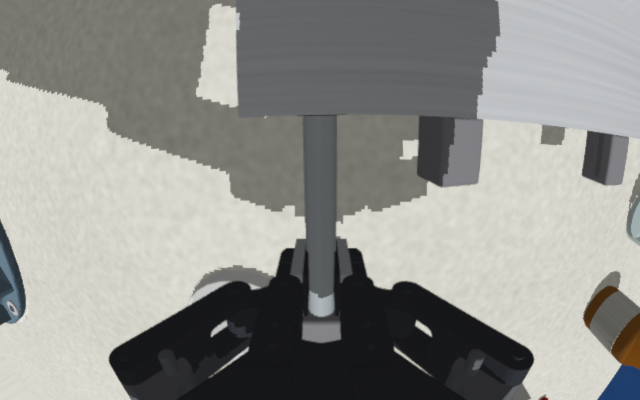

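>>> drive_tool(
  commands=[
    {"dx": -0.01,"dy": -1,"dz": -0.08,"turn": 0,"gripper": 1},
    {"dx": -0.02,"dy": -2,"dz": -0.08,"turn": 0,"gripper": 1},
    {"dx": -0.04,"dy": -3,"dz": -0.08,"turn": 0,"gripper": 1},
    {"dx": -0.05,"dy": -4,"dz": -0.08,"turn": 0,"gripper": 1},
    {"dx": -0.07,"dy": -5,"dz": -0.08,"turn": 0,"gripper": 1},
    {"dx": -0.07,"dy": -5.3,"dz": -0.08,"turn": 0,"gripper": 1},
    {"dx": -0.07,"dy": -5.3,"dz": -0.08,"turn": 0,"gripper": 1},
  ],
)

```text
time_s: 37.22
eef_pos: [0.4495, 0.0927, 0.0512]
eef_rot: [-0.0, 1.0, -0.015, -0.0]
wrist_force: [-1.0, 0.7, -1.6]
opening: 0.139
```

```bash
python3 - <<'E'
from h import *
o=obs();print(o['eef_pos'],o['opening'],o['wrist_force'],o['torque']);print(Rt().round(3))
E
```

```text
[0.44949508 0.09274825 0.05118071] 0.13919366818243686 [-0.95261063  0.67827792 -1.55464595] [-0.08020639  0.07017078  0.0082203 ]
[[ 1.   -0.03 -0.  ]
 [-0.03 -1.    0.  ]
 [-0.   -0.   -1.  ]]
```

>>> drive_tool(
  commands=[
    {"dx": 0,"dy": 0,"dz": 0,"turn": 0,"gripper": 0.5},
    {"dx": 0,"dy": 0,"dz": 0,"turn": 0,"gripper": 0.5},
    {"dx": 0,"dy": 2,"dz": 0,"turn": -0.8,"gripper": 0.5},
    {"dx": 0.05,"dy": 4.5,"dz": 0,"turn": -0.8,"gripper": 0.5},
    {"dx": 0.05,"dy": 4.5,"dz": 0,"turn": -0.8,"gripper": 0.5},
    {"dx": 0.05,"dy": 4.5,"dz": 0,"turn": -0.8,"gripper": 0.5},
  ],
)

```text
time_s: 37.98
eef_pos: [0.4488, 0.0476, 0.0513]
eef_rot: [-0.0, 1.0, -0.009, 0.0]
wrist_force: [0.3, 0.5, -0.5]
opening: 0.498
```

```bash
python3 - <<'E'
from h import *
w=cam('wrist');crop(w['image'],220,160,420,360,3,'w38c')
o=obs();print(o['eef_pos'],o['opening'],o['wrist_force']);print(Rt().round(3))
E
```

```text
[0.44867728 0.04782919 0.05124354] 0.4992026717592766 [-0.13592048  0.07350624 -1.43551041]
[[ 1.    -0.017 -0.   ]
 [-0.017 -1.     0.   ]
 [-0.    -0.    -1.   ]]
```

View pics/w38c.png

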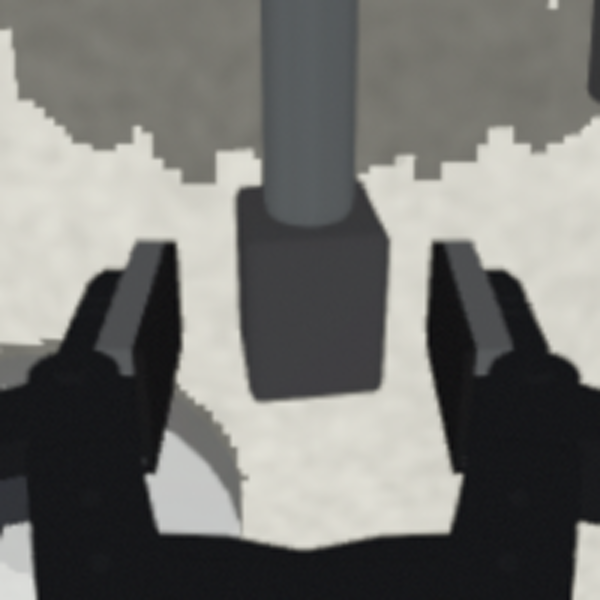

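>>> drive_tool(
  commands=[
    {"dx": 0.05,"dy": 0,"dz": -0.1,"turn": 0,"gripper": 1},
    {"dx": 0.05,"dy": 0,"dz": -0.1,"turn": 0,"gripper": 1},
    {"dx": 0.05,"dy": 0,"dz": -0.1,"turn": 0,"gripper": 1},
    {"dx": 0.05,"dy": 0,"dz": -0.1,"turn": 0,"gripper": 1},
    {"dx": 0.05,"dy": -1,"dz": -0.15,"turn": 0,"gripper": 1},
    {"dx": 0.05,"dy": -2,"dz": -0.2,"turn": 0,"gripper": 1},
    {"dx": 0.05,"dy": -2.8,"dz": -0.25,"turn": 0,"gripper": 1},
    {"dx": 0.05,"dy": -3.6,"dz": -0.25,"turn": 0,"gripper": 1},
    {"dx": 0.05,"dy": -4,"dz": -0.25,"turn": 0,"gripper": 1},
    {"dx": 0.05,"dy": -4,"dz": -0.25,"turn": 0,"gripper": 1},
  ],
)

```text
time_s: 39.28
eef_pos: [0.4505, 0.0857, 0.0543]
eef_rot: [0.002, 1.0, -0.007, 0.0]
wrist_force: [-2.3, -9.8, 5.8]
opening: 0.242
```

```bash
python3 - <<'E'
from h import *
w=cam('wrist');crop(w['image'],220,160,420,360,3,'w39c')
o=obs();print(o['eef_pos'],o['opening'],o['wrist_force'],o['torque'])
E
```

```text
[0.45045977 0.08567291 0.05429922] 0.24270958367017076 [ -2.01051788 -10.11068983   4.37497676] [-1.77355104  0.21491629  0.21505437]
```

View pics/w39c.png

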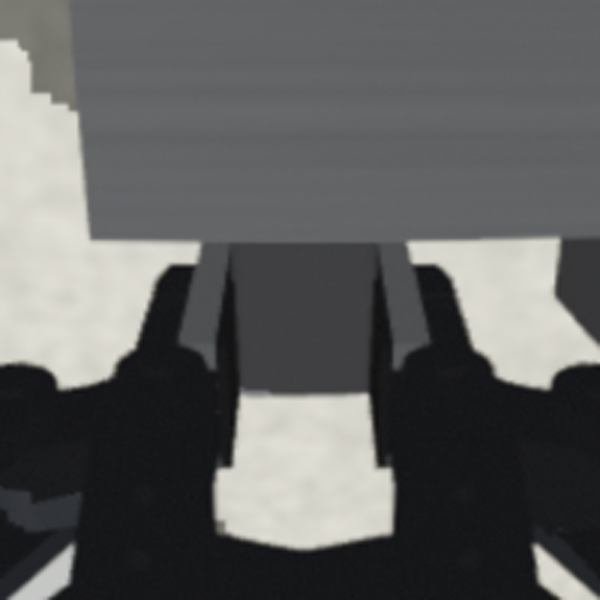

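>>> drive_tool(
  commands=[
    {"dx": -0.04,"dy": -0.3,"dz": -0.08,"turn": 0,"gripper": 1},
    {"dx": -0.04,"dy": -0.6,"dz": -0.08,"turn": 0,"gripper": 1},
    {"dx": -0.04,"dy": -0.9,"dz": -0.08,"turn": 0,"gripper": 1},
    {"dx": -0.04,"dy": -1.1,"dz": -0.08,"turn": 0,"gripper": 1},
    {"dx": -0.04,"dy": -1.2,"dz": -0.08,"turn": 0,"gripper": 1},
    {"dx": -0.04,"dy": -1.2,"dz": -0.08,"turn": 0,"gripper": 1},
  ],
)

```text
time_s: 40.08
eef_pos: [0.4502, 0.0938, 0.0548]
eef_rot: [0.005, 1.0, -0.007, -0.0]
wrist_force: [-2.6, -30.2, 2.5]
opening: 0.241
```

```bash
python3 - <<'E'
from h import *
w=cam('wrist');crop(w['image'],220,160,420,360,4,'w40c')
o=obs();print(o['eef_pos'],o['opening'],o['wrist_force'],o['torque'])
E
```

```text
[0.45021611 0.09383638 0.05476367] 0.2442402250949275 [ -1.30664289 -29.63518739   2.64453478] [-5.10558965  0.30801664  0.1196475 ]
```

View pics/w40c.png

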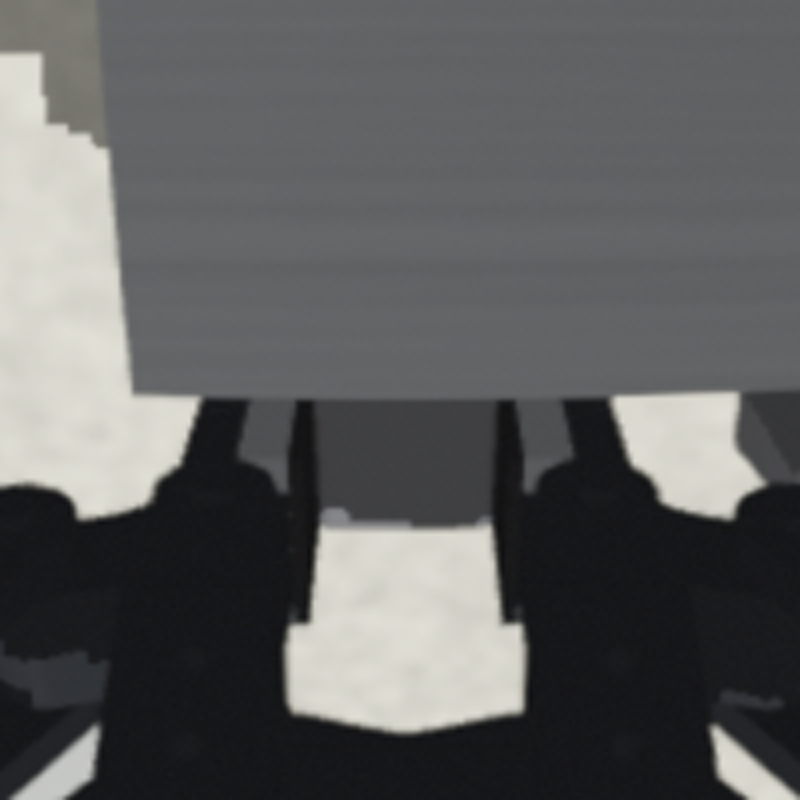

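>>> drive_tool(
  commands=[
    {"dx": 0,"dy": 0.5,"dz": 0,"turn": 0,"gripper": 0.5},
    {"dx": 0,"dy": 0.5,"dz": 0,"turn": 0,"gripper": 0.5},
    {"dx": 0,"dy": 0.7,"dz": -2,"turn": 0,"gripper": 0.5},
    {"dx": 0,"dy": 1,"dz": -7,"turn": 0,"gripper": 0.5},
    {"dx": 4,"dy": 4,"dz": -12,"turn": 0,"gripper": 0.5},
    {"dx": 8.5,"dy": 4,"dz": -14,"turn": 0,"gripper": 0.5},
    {"dx": 8.5,"dy": 4,"dz": -14,"turn": 0,"gripper": 0.5},
    {"dx": 8.5,"dy": 4,"dz": -14,"turn": 0,"gripper": 0.5},
  ],
)

```text
time_s: 41.12
eef_pos: [0.5328, 0.0586, 0.1934]
eef_rot: [-0.0, 1.0, -0.008, -0.001]
wrist_force: [-1.1, 0.7, -0.5]
opening: 0.5
```

```bash
python3 - <<'E'
from h import *
w=cam('wrist','w41');crop(w['image'],160,100,480,260,2.5,'w41c')
s=cam('scene');crop(s['image'],220,60,450,270,3,'s41c')
o=obs();print(o['eef_pos'],o['opening'],o['wrist_force'])
E
```

```text
[0.53208885 0.05866544 0.19296677] 0.4988263920592492 [-0.12566867 -1.10204773 -0.03570276]
```

View pics/w41c.png

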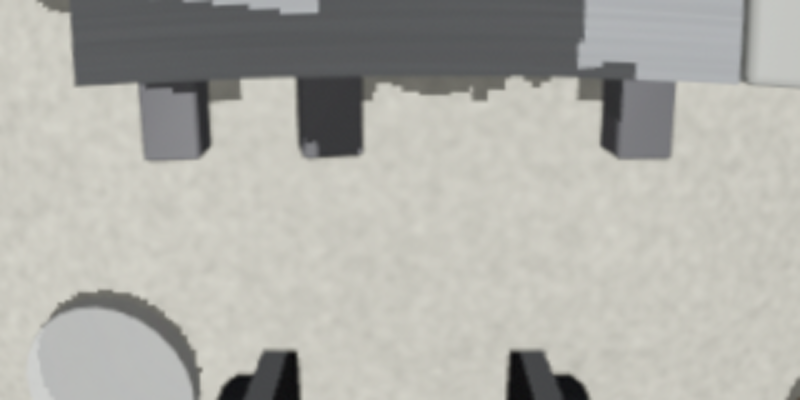

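View pics/s41c.png

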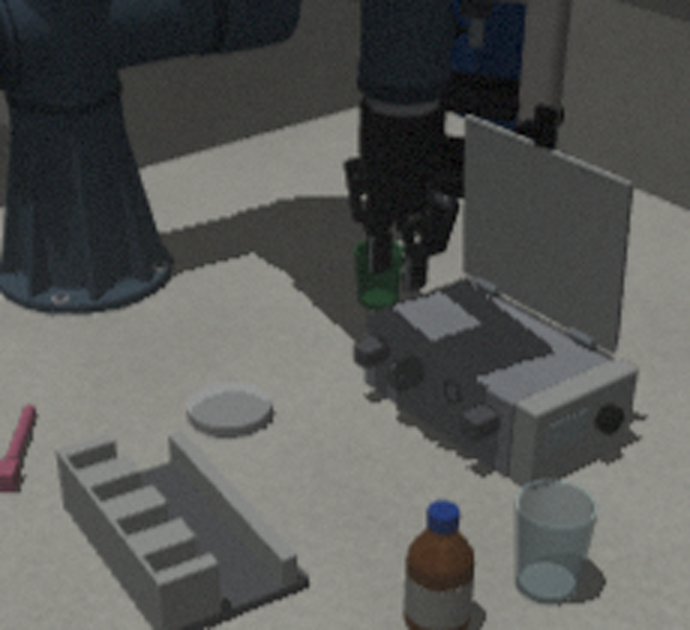

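>>> drive_tool(
  commands=[
    {"dx": 0,"dy": 5,"dz": 0,"turn": 0,"gripper": 0.5},
    {"dx": 0,"dy": 9,"dz": 3,"turn": 0,"gripper": 0.5},
    {"dx": 0,"dy": 9,"dz": 5,"turn": 0,"gripper": 0.5},
    {"dx": 0,"dy": 9,"dz": 5,"turn": 0,"gripper": 0.5},
    {"dx": 0,"dy": 9,"dz": 5,"turn": 0,"gripper": 0.5},
  ],
)

```text
time_s: 41.85
eef_pos: [0.5323, -0.0315, 0.1449]
eef_rot: [-0.0, 1.0, -0.008, 0.0]
wrist_force: [0.0, -0.2, 0.5]
opening: 0.502
```

```bash
python3 - <<'E'
from h import *
w=cam('wrist','w42');crop(w['image'],170,0,490,160,2.5,'w42c')
o=obs();print(o['eef_pos'],o['opening'],o['wrist_force'])
E
```

```text
[ 0.53277556 -0.03152729  0.14535831] 0.4971696503835265 [-0.63262976 -0.31424034  0.15335108]
```

View pics/w42c.png

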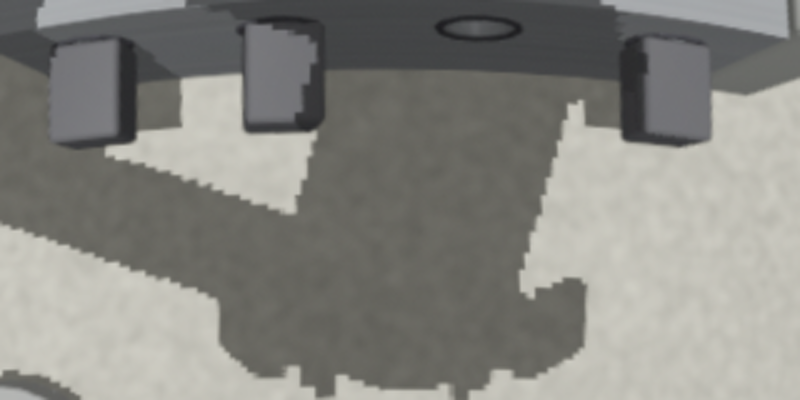

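```bash
python3 - <<'E'
from h import *
w=cam('wrist')
P=lambda x,y:[170+x/2.5,y/2.5]
print('fronts',onz(w,[P(92,43),P(280,22),P(675,38)],.069,True).round(4))
print('tails',onz(w,[P(92,139),P(275,124),P(680,136)],.069,True).round(4))
print('bore',onz(w,[P(479,28)],.058,True).round(4))
E
```

```text
fronts [[0.4546 0.1111 0.069 ]
 [0.5082 0.1113 0.069 ]
 [0.6181 0.1107 0.069 ]]
tails [[0.4545 0.0824 0.069 ]
 [0.5065 0.082  0.069 ]
 [0.6188 0.0814 0.069 ]]
bore [[0.5632 0.112  0.058 ]]
```

```bash
python3 - <<'E'
from h import *
print(go([.536,.2437,.385]),Rt().round(3))
E
```

```text
[ -0.0936311  -27.51900682 -23.95377713] [[ 1.    -0.016  0.002]
 [-0.016 -1.    -0.   ]
 [ 0.002  0.    -1.   ]]
```

>>> drive_tool(
  commands=[
    {"dx": 0,"dy": 0,"dz": -6,"turn": 0,"gripper": 0.4},
    {"dx": 0,"dy": 0,"dz": -12,"turn": 0,"gripper": 0.4},
    {"dx": 0,"dy": 0,"dz": -18,"turn": 0,"gripper": 0.4},
    {"dx": 0,"dy": 0,"dz": -24,"turn": 0,"gripper": 0.4},
    {"dx": 0,"dy": -5,"dz": -24,"turn": 0,"gripper": 0.4},
    {"dx": 0,"dy": -10,"dz": -24,"turn": 0,"gripper": 0.4},
    {"dx": 0,"dy": -16,"dz": -24,"turn": 0,"gripper": 0.4},
    {"dx": 0,"dy": -22,"dz": -24,"turn": 0,"gripper": 0.4},
    {"dx": -0.1,"dy": -27.5,"dz": -24,"turn": 0,"gripper": 0.4},
    {"dx": -0.1,"dy": -27.5,"dz": -24,"turn": 0,"gripper": 0.4},
    {"dx": -0.1,"dy": -27.5,"dz": -24,"turn": 0,"gripper": 0.4},
  ],
)

```text
time_s: 43.32
eef_pos: [0.5359, 0.2432, 0.3851]
eef_rot: [0.0, 1.0, -0.008, 0.0]
wrist_force: [0.0, -0.4, 0.2]
opening: 0.602
```

```bash
python3 - <<'E'
from h import *
w=cam('wrist','w43')
s=cam('scene');crop(s['image'],300,0,480,220,3,'s43c')
o=obs();print(o['eef_pos'],o['opening'],o['wrist_force']);print(go([.536,.2437,.2905]))
E
```

```text
[0.53621398 0.2420332  0.38498414] 0.5958606175116369 [ 0.27247497  0.41772619 -0.1357147 ]
[-0.03032474 -0.16865226  9.44835416]
```

View pics/w43.png

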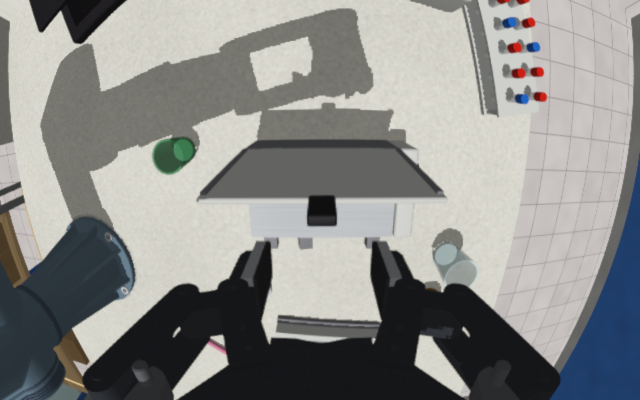

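View pics/s43c.png

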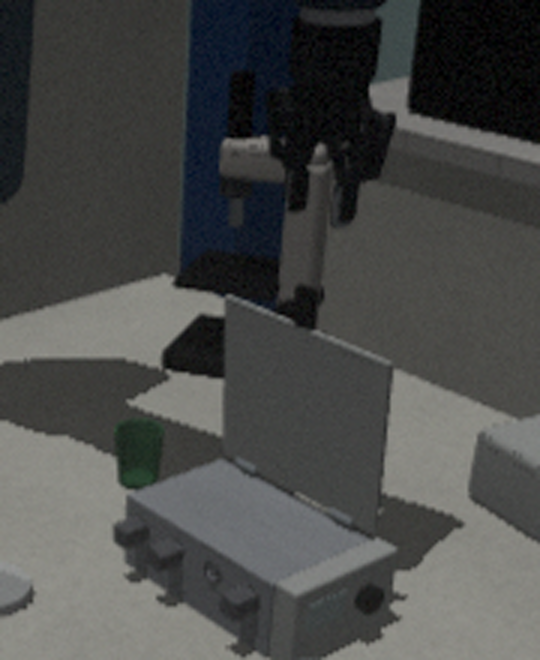

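```bash
python3 - <<'E'
from h import *
w=cam('wrist')
print(onz(w,[[308,224],[336,224],[322,199]],.316,True).round(4))
E
```

```text
[[0.5262 0.2335 0.316 ]
 [0.5462 0.2331 0.316 ]
 [0.5365 0.2522 0.316 ]]
```

>>> drive_tool(
  commands=[
    {"dx": 0,"dy": 0,"dz": 3,"turn": 0,"gripper": 0.4},
    {"dx": 0,"dy": 0,"dz": 6,"turn": 0,"gripper": 0.4},
    {"dx": 0,"dy": 0,"dz": 9.4,"turn": 0,"gripper": 0.4},
    {"dx": 0,"dy": 0,"dz": 9.4,"turn": 0,"gripper": 0.4},
    {"dx": 0,"dy": 0,"dz": 9.4,"turn": 0,"gripper": 1},
    {"dx": 0,"dy": 0,"dz": 9.4,"turn": 0,"gripper": 1},
    {"dx": 0,"dy": 0,"dz": 9.4,"turn": 0,"gripper": 1},
    {"dx": 0,"dy": 0,"dz": 9.4,"turn": 0,"gripper": 1},
  ],
)

```text
time_s: 44.48
eef_pos: [0.5364, 0.2428, 0.293]
eef_rot: [0.0, 1.0, -0.008, 0.001]
wrist_force: [-3.8, -1.8, 5.6]
opening: 0.247
```

```bash
python3 - <<'E'
from h import *
w=cam('wrist','w44')
o=obs();p=o['eef_pos'];print(p,o['opening'],o['wrist_force'])
g=p+[0,0,.011]
yh=.2465
dy=g[1]-yh;dz=g[2]-.092
# point (-209cos+4 sin, 209 sin+4cos)
th=np.arctan2(dz,-dy)-np.arctan2(.004,.209);r=np.hypot(dy,dz);print('a',th,'r',r)
f=lambda a: r*np.array([-np.cos(a+.019),np.sin(a+.019)])
for a in np.linspace(th,.785,9): d=(f(a)-f(th))*100; print(round(a,2),'dy %.2f dz %.2f'%(-d[0],-d[1]))
E
```

```text
[0.53636893 0.24277769 0.29304173] 0.24554079087880418 [-3.87291781 -1.41061843  6.48141602]
a 1.5341070917104953 r 0.21207440081098086
1.53 dy -0.00 dz -0.00
1.44 dy 1.98 dz 0.13
1.35 dy 3.94 dz 0.44
1.25 dy 5.86 dz 0.94
1.16 dy 7.73 dz 1.61
1.07 dy 9.53 dz 2.45
0.97 dy 11.24 dz 3.46
0.88 dy 12.85 dz 4.62
0.78 dy 14.34 dz 5.93
```

View pics/w44.png

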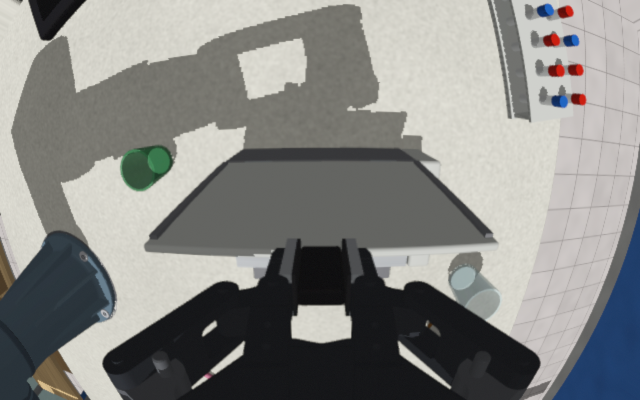

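>>> drive_tool(
  commands=[
    {"dx": 0,"dy": 1,"dz": 0,"turn": 0,"gripper": 1},
    {"dx": 0,"dy": 2,"dz": 0.1,"turn": 0,"gripper": 1},
    {"dx": 0,"dy": 3.9,"dz": 0.4,"turn": 0,"gripper": 1},
    {"dx": 0,"dy": 5.9,"dz": 0.9,"turn": 0,"gripper": 1},
    {"dx": 0,"dy": 7.7,"dz": 1.6,"turn": 0,"gripper": 1},
    {"dx": 0,"dy": 9.5,"dz": 2.4,"turn": 0,"gripper": 1},
    {"dx": 0,"dy": 11.2,"dz": 3.5,"turn": 0,"gripper": 1},
    {"dx": 0,"dy": 12.8,"dz": 4.6,"turn": 0,"gripper": 1},
    {"dx": 0,"dy": 14.3,"dz": 5.9,"turn": 0,"gripper": 1},
    {"dx": 0,"dy": 14.3,"dz": 5.9,"turn": 0,"gripper": 1},
    {"dx": 0,"dy": 14.3,"dz": 5.9,"turn": 0,"gripper": 1},
  ],
)

```text
time_s: 45.9
eef_pos: [0.5345, 0.0987, 0.2327]
eef_rot: [0.001, 1.0, -0.009, 0.001]
wrist_force: [0.4, -5.7, 3.9]
opening: 0.244
```

```bash
python3 - <<'E'
from h import *
w=cam('wrist','w45')
o=obs();p=o['eef_pos'];print(p,o['opening'],o['wrist_force'])
g=p+[0,0,.011]; print(np.arctan2(g[2]-.092,.2465-g[1])-.019)
E
```

```text
[0.53455954 0.0987716  0.23280492] 0.24217363195039235 [ 0.63522572 -6.33543331  5.14710309]
0.7800068708601214
```

View pics/w45.png

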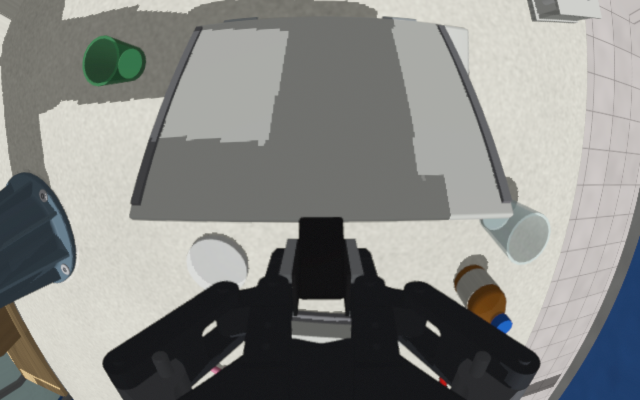

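>>> drive_tool(
  commands=[
    {"dx": 0,"dy": 0,"dz": 0,"turn": 0,"gripper": 0.4},
    {"dx": 0,"dy": 0,"dz": 0,"turn": 0,"gripper": 0.4},
    {"dx": 0,"dy": 0,"dz": 0,"turn": 0,"gripper": 0.4},
    {"dx": 0,"dy": 0.5,"dz": -3,"turn": 0,"gripper": 0.4},
    {"dx": 0,"dy": 1,"dz": -7,"turn": 0,"gripper": 0.4},
    {"dx": 0,"dy": 6,"dz": -12,"turn": 0,"gripper": 0.4},
    {"dx": 0,"dy": 12,"dz": -12,"turn": 0,"gripper": 0.4},
    {"dx": 0,"dy": 17,"dz": -12,"turn": 0,"gripper": 0.4},
    {"dx": 0,"dy": 17,"dz": -12,"turn": 0,"gripper": 0.4},
    {"dx": 0,"dy": 17,"dz": -12,"turn": 0,"gripper": 0.4},
  ],
)

```text
time_s: 47.2
eef_pos: [0.5308, -0.0697, 0.3513]
eef_rot: [-0.0, 1.0, -0.009, -0.0]
wrist_force: [0.5, 0.2, 0.4]
opening: 0.601
```

```bash
python3 - <<'E'
from h import *
w=cam('wrist','w46')
s=cam('scene','s46');crop(s['image'],280,60,450,250,4,'s46c')
t=cam('top','t46')
o=obs();print(o['eef_pos'],o['time_s'],o['wrist_force'])
E
```

```text
[ 0.53092023 -0.06866487  0.35145737] 47.35 [0.40933803 0.36145191 0.06699026]
```

View pics/w46.png

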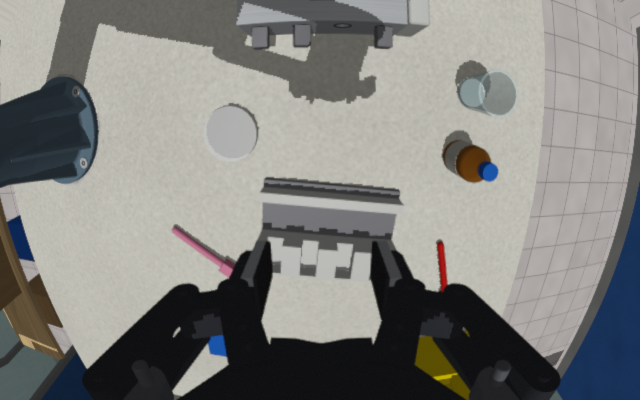

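View pics/s46c.png

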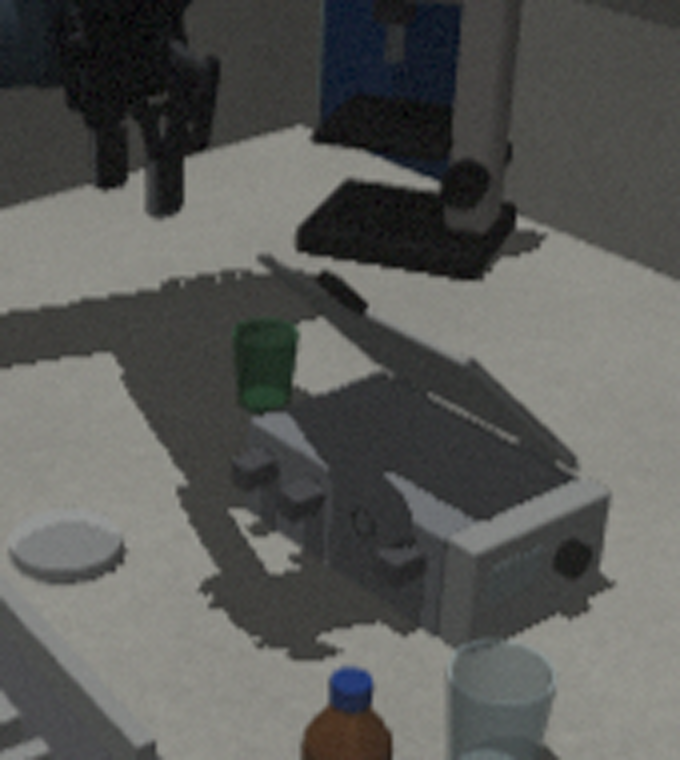

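View pics/t46.png

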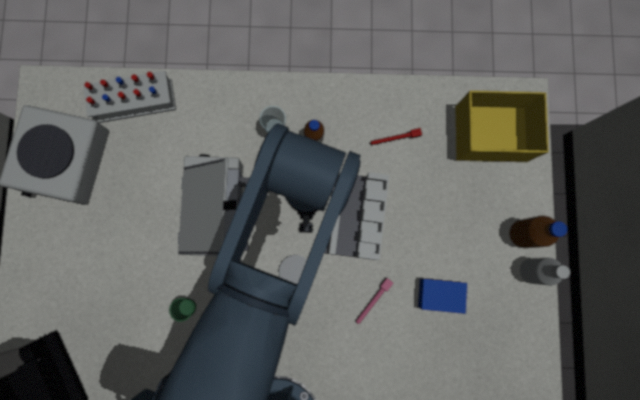

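```bash
python3 - <<'E'
from h import *
s=cam('scene')
for uv,x in(((280+475/4,60+362/4),.6445),((280+262/4,60+256/4),.4235)):
    C,d=ray(s,[uv]);p=C+d[0]*((x-C[0])/d[0][0]);print(p, np.arctan2(p[2]-.097,.2465-p[1]))
E
```

```text
[0.6445     0.12472774 0.21876369] 0.7853629878313468
[0.4235     0.12293869 0.21969728] 0.7818895750440269
```

The cover measures 0.78 rad, every cap is on the face and the arm is clear, so I'm handing in.

```bash
python3 -c "
from bench import ctrl
print(ctrl.hand_in())"
```

```text
the job is handed in; nothing more can be done
None
```

The job is done and handed in at about 47 s of the 210 s. I lifted the cover by its tab to upright (about 1.5 rad), then put the three rods present in the rack each into a bore of its own. Each rod took one grip on the shaft and a second on the cap. Last, I folded the cover back down to about 45 degrees and let go.

**Last checks:**
- **Rods:** Each rod stopped hard against the face at 22–32 N of push. With the cover still up, the shoulder edges measured y = 0.1107–0.1113 m against a face at about 0.112 m, and the caps stuck out an even 30 mm or so. After the fold-down I only looked at them again, and all three caps were still in place.
- **Cover:** The scene camera gave 0.785 and 0.782 rad for the cover's two front corners, and the arm's own grip position gave 0.780 rad.
- **Surroundings:** The arm stands clear with no force on the wrist. The bottles, dish, cup, box and the red and pink look-alikes look unmoved in the pictures; I did not measure them.

**What didn't go smoothly:** The second rod jammed slightly on its way in, with about 25 N of push and 19 N upward, because the cap was gripped a little low. I shifted the grip a few millimetres and it went home. The cover was also slightly open at the start (about 0.14 rad), not fully closed.

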